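# Ready the markers at the berry-buying desk

## Task

Get the crate markers on the buying desk ready for the day: stand every marker that still has its cap in the wooden holder, one to a cup, cap up and right down on the cup's floor, and throw every marker that has lost its cap into the waste box, also those left standing in the holder. Leave the mug, the jar and the coin tray where they are.

Things in the scene. Friction and masses are not known exactly. Their poses are not given: they have to be found in the camera images.
- marker1: capped marker 150 mm long, 25-50 g: grey 22 mm square barrel, x -75 to +27 mm, then black 19 mm square cap to x = +75 mm, same centre line. Own +x runs from foot to cap. Origin at mid-length on the face that is underneath at the start; centre line 11 mm above it along own z. Starts flat on the table, cap roughly towards the robot. May be absent (None).
- marker2: capped marker 150 mm long, 25-50 g: grey 22 mm square barrel, x -75 to +27 mm, then black 19 mm square cap to x = +75 mm, same centre line. Own +x runs from foot to cap. Origin at mid-length on the face that is underneath at the start; centre line 11 mm above it along own z. Starts flat on the table, cap roughly towards the robot. May be absent (None).
- marker3: capped marker 150 mm long, 25-50 g: grey 22 mm square barrel, x -75 to +27 mm, then black 19 mm square cap to x = +75 mm, same centre line. Own +x runs from foot to cap. Origin at mid-length on the face that is underneath at the start; centre line 11 mm above it along own z. Starts flat on the table, cap roughly towards the robot. May be absent (None).
- marker1_foot (a point): centre of the foot face (the plain end away from the cap) of marker1
- marker2_foot (a point): centre of the foot face (the plain end away from the cap) of marker2
- marker3_foot (a point): centre of the foot face (the plain end away from the cap) of marker3
- dry1: dried-out marker without cap, 120 mm long, 25-50 g: grey 22 mm square barrel, x -60 to +42 mm, then a bare round collar 14 mm thick to x = +52 and a thin nib. Own +x runs from foot to nib. Origin at mid-length on the face underneath at the start; centre line 11 mm above it along own z. Starts flat on the table among the capped ones. May be absent (None).
- dry2: dried-out marker without cap, 120 mm long, 25-50 g: grey 22 mm square barrel, x -60 to +42 mm, then a bare round collar 14 mm thick to x = +52 and a thin nib. Own +x runs from foot to nib. Origin at mid-length on the face underneath at the start; centre line 11 mm above it along own z. Starts flat on the table among the capped ones. May be absent (None).
- dry3: dried-out marker without cap, 120 mm long, 25-50 g: grey 22 mm square barrel, x -60 to +42 mm, then a bare round collar 14 mm thick to x = +52 and a thin nib. Own +x runs from foot to nib. Origin at mid-length on the face underneath at the start; centre line 11 mm above it along own z. Starts flat on the table among the capped ones. May be absent (None).
- stood1: another dried-out marker without cap, same shape and mass as dry1, but it starts standing upright, nib up, in one of the holder's cups. Origin on its centre line 45 mm from the foot; own +z runs from foot to nib: 22 mm square barrel z -45 to +57 mm (its end is 22 mm above the cup rim), collar to 67, nib to 75 mm. May be absent (None).
- stood2: another dried-out marker without cap, same shape and mass as dry1, but it starts standing upright, nib up, in one of the holder's cups. Origin on its centre line 45 mm from the foot; own +z runs from foot to nib: 22 mm square barrel z -45 to +57 mm (its end is 22 mm above the cup rim), collar to 67, nib to 75 mm. May be absent (None).
- stood3: another dried-out marker without cap, same shape and mass as dry1, but it starts standing upright, nib up, in one of the holder's cups. Origin on its centre line 45 mm from the foot; own +z runs from foot to nib: 22 mm square barrel z -45 to +57 mm (its end is 22 mm above the cup rim), collar to 67, nib to 75 mm. May be absent (None).
- holder: fixed wooden holder: base plate 60 x 182 x 6 mm with three square cups in a row at x = 0, y = -62, 0, +62 mm. Each cup is open at the top, 44 x 44 mm outside, 36 x 36 mm inside; rim 90 mm above the table, inner floor 10 mm above it. One marker fits in a cup. Origin at the centre of the underside, z up.
- waste: fixed blue open-topped waste box, 200 x 200 mm outside, walls 5 mm thick, 125 mm high. Origin at the centre of the underside, z up.
- mug: white mug, 90 mm high, 76 mm across; a bystander standing beyond the work. Origin at the centre of its underside.
- jar: closed amber jar, 95 mm high, 68 mm across; a bystander. Origin at the centre of its underside.
- tin: low open steel coin tray 60 x 150 x 30 mm; a bystander. Origin at the centre of its underside.
Not all that is in view belongs to the job. What is shaped like the marker2 but green or yellow is not meant.

How it is judged:
By the outcome, as a careful person would: the job done as asked, in the order asked, and still so for the second after the job is handed in, with the robot touching nothing.
Of marker1, marker2, marker3 only 2 to 3 are there at a start; the rules pass over those that are not, and their reading is None.
Of dry1, dry2, dry3 only 2 to 3 are there at a start; the rules pass over those that are not, and their reading is None.
Of stood1, stood2, stood3 only 1 to 2 are there at a start; the rules pass over those that are not, and their reading is None.
At some moment in a run one of marker1, marker2, marker3, dry1, dry2, dry3 may be knocked a few centimetres aside while the robot is not near it.
Once in a run the grip may slacken for a moment while it holds something.
It also fails if it takes over 210 s, if anything falls off the work surface, if the arm or the gripper's body presses on something with over 40 N, if the wrist force passes 120 N, or if a joint passes its speed limit or range.

## Robot

A 7-joint arm with a two-finger parallel gripper is mounted at the origin on the work surface. World frame = base frame: x ahead of the robot, y to its left, z up, the work surface at z = 0. Lengths are in m, angles in rad, forces in N, time in s.
With the tool pointing down it reaches from about 0.35 to 0.9 m from the base axis. Payload 19.9 kg.
Tool frame: the origin (TCP) lies midway between the tips of the shut fingers; the grasp point (between the pads) lies 19 mm behind it (ctrl.grip_point_offset is the distance from the TCP to the grasp point, in m); z points along the fingers, y is the direction in which the jaws open and shut (so a half turn about z gives the same grasp; the last joint's range is limited). The gripper opens to 85 mm and grips with 20 to 120 N. Pads are 22 mm wide; open, the fingers measure 114 mm over their backs; the gripper's body (76 mm by 85 mm) begins 54 mm behind the grasp point. The pads swing forward as they close: fully open they stand 13 mm farther back than shut.
Start: joints at [1.105, 0.417, -0.01, 1.614, 0.005, 1.111, -0.053], TCP at [0.257, -0.57, 0.231] pointing down, gripper open.
Joint ranges: [-2.81, 2.81], [-0.39, 2.02], [-1.27, 1.25], [0.06, 2.57], [-1.19, 4.33], [0.19, 2], [-2.82, 2.82]. Speed limits (rad/s): [1.89, 1.89, 2.39, 2.39, 3.01, 3.01, 3.01].

## Interface

Orientations are given as a unit quaternion [x, y, z, w].
In Python, from plant import ctrl gives the robot as it stands.
- The arm moves only by the tool carry_out, never from a script. Its arguments are lists of equal length, an entry for each row: "gripper": the opening, from -1 (shut) to 1 (fully open); "travel": the shift along the tool's x, y, z in cm, a list of three; "turn": the turn about the tool's z in rad. A call has exactly 5 rows; each row is the pose to reach, as a shift and turn from the pose commanded when the call began, along the tool's axes at that moment; what a row does not reach only later rows make up. A row lasts 1/8 s, in which the tool goes at most 62.5 mm and 10.7 degrees, less where a joint would pass 70% of its speed; a pose out of reach is approached as far as the arm can. A call with a gripper value outside its range is refused whole. The fingers move at their own pace and stop on an object; "force" is the grip in N (left out, the last holds). Time passes only in rows, so rows that repeat a pose let the fingers close, or fill a call up. It gives the time, the measured TCP pose, the force and the opening at its end, in the units of the state.
- ctrl.sense(): the state, without advancing time (a new reading comes with each control period).
- ctrl.capture(name): name is "scene" or "top"; returns (picture, depth): 384x512x3 uint8, red, green, blue; 384x512 float32, m along the optical axis (not along the pixel's ray), 0 where there is no reading.
- ctrl.camera_info(name): a dict with "fx", "fy", "cx", "cy" (pixels), "k1" (the pictures are not rectified: a ray, as slopes to the right and down, at radius r is drawn at 1 + k1 r^2 times it, then the intrinsics apply), "origin" and "rotation" of the camera in the world. Camera axes: x right, y down, z forward; pixel columns grow to the right and rows downward; lengths in m; the calibration is good to about 2 mm. A picture is of the moment at which its call begins. camera_info takes no time and is no camera call.
- ctrl.job_done(): hands the job in, once; it reports no verdict.
The state is a dict: "t": time; "q": joint angles; "joint_velocities": joint speeds; "effort": joint torques, N m; "tcp_pos": TCP position; "tcp_rot": TCP orientation; "wrist_force": force on the tool from outside, world axes, zero at the start; "ft_torque": the same for the moment, N m; "gripper_width": finger opening in m.
Only numpy, scipy, OpenCV 4.12 (cv2) and the standard library are available. Lean on these libraries where they do the work, as an engineer would, in place of code of your own. Each camera call takes 0.05 s, during which the arm holds its last target. There are 200 camera calls.

## Working session

There is one attempt and no reset: what is moved stays moved. The work goes in short steps, Python scripts to look and compute and a tool call to move; the robot and the scene stay as the last step left them, time stands still between calls to the robot, and variables do not carry over. Pictures are saved under pics/ and viewed, about 12 in all and at most 16, crops included, and the job is handed in when it is done.

Besides the shell and the picture viewer there is one more tool, called by a JSON object that holds its "api" and its "payload", one argument or row to a line. carry_out: Moves the arm, as the interface text tells. Its arguments: {"type":"object","properties":{"gripper":{"type":"array","items":{"type":"number"}},"travel":{"type":"array","items":{"type":"array","items":{"type":"number"}}},"turn":{"type":"array","items":{"type":"number"}},"force":{"type":"number"}},"required":["gripper","travel","turn"]}

```bash
ls; mkdir -p pics
python3 - <<'E'
from plant import ctrl
import cv2,numpy as np
np.set_printoptions(precision=4,suppress=True)
for n in("scene","top"):
    p,d=ctrl.capture(n); cv2.imwrite(f"pics/{n}0.png",p[:,:,::-1]); np.savez(f"{n}0.npz",p=p,d=d)
    print(n,ctrl.camera_info(n))
print(ctrl.sense(), ctrl.grip_point_offset)
a=cv2.imread("pics/scene0.png");b=cv2.imread("pics/top0.png")
cv2.imwrite("pics/top0b.png",cv2.resize(b,(800,600),interpolation=cv2.INTER_CUBIC))
cv2.imwrite("pics/scene0b.png",cv2.resize(a,(800,600),interpolation=cv2.INTER_CUBIC))
E
```

```text
pics
scene {'fx': 347.12195190898757, 'fy': 347.12195190898757, 'cx': 266.5069458125916, 'cy': 188.10711497992278, 'k1': -0.07101463111819355, 'origin': array([ 0.9411, -0.7824,  0.7143]), 'rotation': array([ 0.8618,  0.2178, -0.1011, -0.4469])}
top {'fx': 350.2346373087174, 'fy': 350.2346373087174, 'cx': 254.77224095483658, 'cy': 191.1619928953155, 'k1': -0.04457802633552508, 'origin': array([ 0.4103, -0.0111,  0.8927]), 'rotation': array([-0.7042,  0.7061, -0.0538,  0.0502])}
{'t': 0.1, 'q': array([ 1.1055,  0.4179, -0.0103,  1.6142,  0.0047,  1.1107, -0.053 ]), 'joint_velocities': array([ 0.    , -0.0006,  0.0004, -0.0018,  0.0004,  0.0006,  0.0007]), 'effort': array([  0.0006, -86.5831,   0.6798, -43.5641,   0.0192,   0.005 ,
        -0.0001]), 'tcp_pos': array([ 0.2569, -0.5694,  0.2307]), 'tcp_rot': array([ 0.9776,  0.2103, -0.0002, -0.0006]), 'wrist_force': array([-0.2364, -0.7569,  0.3509]), 'ft_torque': array([ 0.0561, -0.0262,  0.047 ]), 'gripper_width': 0.08555025972166919} 0.0187
```

View pics/top0b.png

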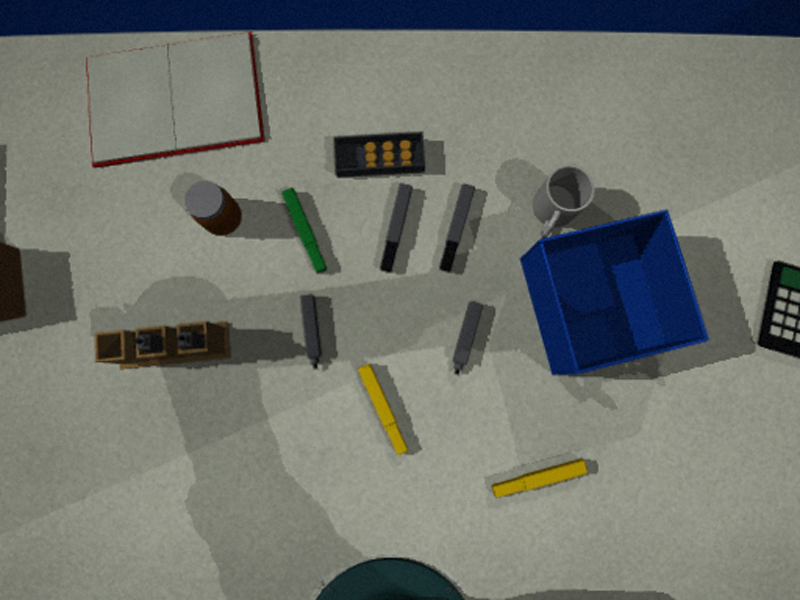

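View pics/scene0b.png

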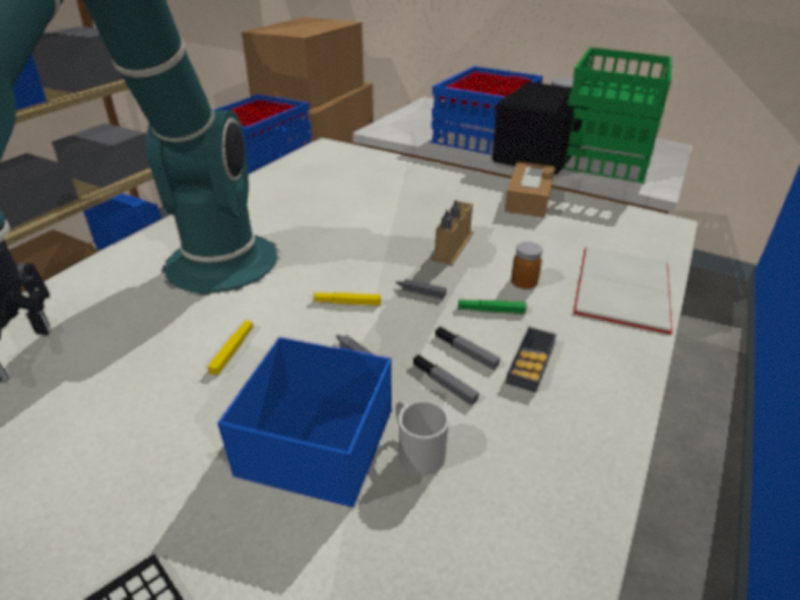

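The top view (zoomed pixels) shows:
- **Two grey markers with black caps:** (396,228) and (458,228).
- **Two grey markers with nib and no cap:** (312,330) and (467,338).
- **Two uncapped markers standing in the holder:** (150,340) and (192,337). The cup at (110,347) is empty.
- **Waste box:** (613,293).
- **Decoys, not meant:** the green one at (304,230) and the yellow ones at (383,410) and (540,478).

Next I'll measure these and check them in an enlarged crop.

```bash
cat > h.py <<'E'
from plant import ctrl
import cv2,numpy as np
from scipy.spatial.transform import Rotation as R
np.set_printoptions(precision=4,suppress=True)
def K(i): return np.array([[i['fx'],0,i['cx']],[0,i['fy'],i['cy']],[0,0,1.]]),np.array([i['k1'],0,0,0,0])
def rays(n,uv):
    i=ctrl.camera_info(n);k,_=K(i)
    uv=np.atleast_2d(uv).astype(float)
    d=(uv-[i['cx'],i['cy']])/[i['fx'],i['fy']]; s=d.copy()
    for _ in range(15): s=d/(1+i['k1']*(s**2).sum(1,keepdims=True))
    return i['origin'],R.from_quat(i['rotation']).as_matrix()@np.c_[s,np.ones(len(s))].T
def plane(n,uv,z):
    o,r=rays(n,uv); return (o[:,None]+r*(z-o[2])/r[2]).T
def cloud(n,d):
    v,u=np.mgrid[:384,:512]; o,r=rays(n,np.c_[u.ravel(),v.ravel()])
    P=(o[:,None]+r*d.ravel()).T.reshape(384,512,3); P[d==0]=np.nan; return P
def look(n,save=None):
    p,d=ctrl.capture(n)
    if save: cv2.imwrite(f"pics/{save}.png",p[:,:,::-1])
    return p,d,cloud(n,d)
def markers(p,P,zlo=.011,zhi=.035):
    """flat grey markers: centre, axis yaw, length; plus which end is dark"""
    z=P[:,:,2]; hsv=cv2.cvtColor(p,cv2.COLOR_RGB2HSV)
    m=((z>zlo)&(z<zhi)&(hsv[:,:,1]<90)).astype(np.uint8)
    n,l,s,c=cv2.connectedComponentsWithStats(m)
    out=[]
    for i in range(1,n):
        if 150<s[i,4]<1500:
            v,u=np.nonzero(l==i); Q=plane("top",np.c_[u,v],.020)[:,:2]
            (cx,cy),(w,h),a=cv2.minAreaRect((Q*1000).astype(np.float32))
            L,W=max(w,h),min(w,h); yaw=a if w>h else a+90
            ax=np.array([np.cos(np.radians(yaw)),np.sin(np.radians(yaw))])
            t=(Q*1000-[cx,cy])@ax; g=p[v,u].astype(float).mean(1)
            out.append((round(cx/1000,4),round(cy/1000,4),round(L),round(W),round(yaw,1),"end+/- bright",round(g[t>L*.25].mean()),round(g[t<-L*.25].mean()),tuple(c[i].round())))
    return out
E
cat > a.py <<'E'
from h import *
f=np.load("top0.npz");p,d=f['p'],f['d'];P=cloud("top",d);z=P[:,:,2]
for m in markers(p,P): print(m)
# table height check, waste rim, holder rim
print("table",np.nanmedian(z[200:230,150:200]))
def rect(m,zz):
    n,l,s,c=cv2.connectedComponentsWithStats(m.astype(np.uint8)); i=1+np.argmax(s[1:,4])
    v,u=np.nonzero(l==i);Q=plane("top",np.c_[u,v],zz)[:,:2]*1000
    return cv2.minAreaRect(Q.astype(np.float32)),s[i,4]
hsv=cv2.cvtColor(p,cv2.COLOR_RGB2HSV)
b=(abs(hsv[:,:,0].astype(int)-115)<15)&(hsv[:,:,1]>120)&(z>.115)&(z<.135)
print("waste",rect(b,.125))
w=(hsv[:,:,0]<25)&(hsv[:,:,1]>80)&(z>.08)&(z<.1)&(np.arange(512)[None]<160)
ys,xs=np.nonzero(w);print(w.sum());print("holder",rect(cv2.morphologyEx(w.astype(np.uint8),cv2.MORPH_CLOSE,np.ones((9,9))),.09))
for u0,u1 in((86,106),(112,134)):
    q=P[205:228,u0:u1];k=(q[:,:,2]>.098)&(q[:,:,2]<.14);print("stood",np.median(q[k],0),q[k][:,2].max(),k.sum())
cv2.imwrite("pics/c1.png",cv2.resize(p[105:245,55:325,::-1],(800,415),interpolation=cv2.INTER_CUBIC))
E
python3 a.py
```

```text
(0.7879, 0.0169, 152, 70, 93.4, 'end+/- bright', 36, 29, (np.float64(242.0), np.float64(97.0)))
(0.6594, -0.0109, 151, 22, 166.7, 'end+/- bright', 21, 58, (np.float64(253.0), np.float64(143.0)))
(0.6594, -0.1116, 151, 22, 163.3, 'end+/- bright', 21, 57, (np.float64(293.0), np.float64(143.0)))
(0.5068, -0.654, 114, 71, 160.6, 'end+/- bright', 29, 72, (np.float64(501.0), np.float64(204.0)))
(0.4871, 0.1254, 120, 23, 7.3, 'end+/- bright', 51, 50, (np.float64(198.0), np.float64(211.0)))
(0.4765, -0.1239, 119, 23, 163.4, 'end+/- bright', 60, 54, (np.float64(299.0), np.float64(215.0)))
table 0.00022644896155465943
waste (((537.5193481445312, -336.74261474609375), (199.33132934570312, 202.48036193847656), 13.391756057739258), np.int32(1065))
511
holder (((466.7728576660156, 348.78912353515625), (44.2192497253418, 170.60107421875), 5.840550422668457), np.int32(774))
stood [0.4645 0.3458 0.1123] 0.1346818030457846 126
stood [0.4681 0.2875 0.1122] 0.13335726424149452 100
```

View pics/c1.png

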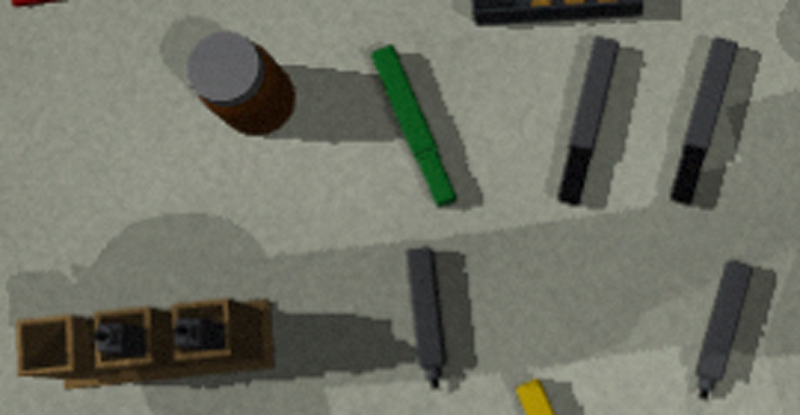

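The enlarged crop confirms two capped markers (black ends at crop (577,172) and (690,172)), two flat uncapped ones, and two uncapped ones standing in the mid and right cups. I'll clear the cups first.

```bash
cat > go.py <<'E'
# usage: go.py x,y,z,psi [x,y,z,psi ...] ; tool yaw psi in deg; plans calls from measured pose
import sys
from h import *
s=ctrl.sense(); r=R.from_quat(s['tcp_rot']).as_matrix()
cur=np.r_[s['tcp_pos'],np.degrees(np.arctan2(r[1,0],r[0,0]))]
print("t %.2f"%s['t'],"now",cur.round(4),"w %.4f"%s['gripper_width'],"F",s['wrist_force'].round(1),"q",s['q'].round(2))
for a in sys.argv[1:]:
    g=np.array([float(v) for v in a.split(',')]); d=g-cur
    n=max(1,int(np.ceil(max(np.linalg.norm(d[:3])/.28,abs(d[3])/47))))
    for i in range(n):
        psi=np.radians(cur[3]+d[3]*i/n); st=d/n
        c,si=np.cos(psi),np.sin(psi)
        print("  travel [%.1f,%.1f,%.1f] turn %.3f"%(100*(c*st[0]+si*st[1]),100*(si*st[0]-c*st[1]),-100*st[2],-np.radians(st[3])))
    print(" ->",a); cur=g
E
python3 go.py .47,.287,.25,95.8 .47,.287,.093,95.8 .47,.287,.24,95.8 .50,-.29,.26,95.8 .50,-.29,.18,95.8
```

```text
t 0.10 now [ 0.2569 -0.5694  0.2307 24.2822] w 0.0856 F [-0.2 -0.8  0.4] q [ 1.11  0.42 -0.01  1.61  0.    1.11 -0.05]
  travel [13.7,-17.3,-0.5] turn -0.312
  travel [18.3,-12.3,-0.5] turn -0.312
  travel [21.2,-6.1,-0.5] turn -0.312
  travel [22.1,0.7,-0.5] turn -0.312
 -> .47,.287,.25,95.8
  travel [0.0,0.0,15.7] turn -0.000
 -> .47,.287,.093,95.8
  travel [0.0,0.0,-14.7] turn -0.000
 -> .47,.287,.24,95.8
  travel [-19.2,-0.9,-0.7] turn -0.000
  travel [-19.2,-0.9,-0.7] turn -0.000
  travel [-19.2,-0.9,-0.7] turn -0.000
 -> .50,-.29,.26,95.8
  travel [0.0,0.0,8.0] turn -0.000
 -> .50,-.29,.18,95.8
```

{"api": "carry_out", "payload": {
  "gripper": [0.4, 0.4, 0.4, 0.4, 0.4],
  "travel": [
    [13.7, -17.3, -0.5],
    [13.7, -17.3, -0.5],
    [13.7, -17.3, -0.5],
    [13.7, -17.3, -0.5],
    [13.7, -17.3, -0.5]
  ],
  "turn": [-0.312, -0.312, -0.312, -0.312, -0.312],
  "force": 40
}}

```text
t: 0.72
tcp_pos: [0.3115, -0.3537, 0.2365]
tcp_rot: [0.933, 0.361, 0.0, 0.0]
wrist_force: [0.6, -0.4, -0.4]
gripper_width: 0.0597
```

{"api": "carry_out", "payload": {
  "gripper": [0.4, 0.4, 0.4, 0.4, 0.4],
  "travel": [
    [18.3, -12.3, -0.5],
    [18.3, -12.3, -0.5],
    [18.3, -12.3, -0.5],
    [18.3, -12.3, -0.5],
    [18.3, -12.3, -0.5]
  ],
  "turn": [-0.312, -0.312, -0.312, -0.312, -0.312]
}}

```text
t: 1.35
tcp_pos: [0.3644, -0.1406, 0.2414]
tcp_rot: [0.865, 0.501, 0.0, 0.0]
wrist_force: [0.7, -1.7, -0.1]
gripper_width: 0.0597
```

{"api": "carry_out", "payload": {
  "gripper": [0.4, 0.4, 0.4, 0.4, 0.4],
  "travel": [
    [21.2, -6.1, -0.5],
    [21.2, -6.1, -0.5],
    [21.2, -6.1, -0.5],
    [21.2, -6.1, -0.5],
    [21.2, -6.1, -0.5]
  ],
  "turn": [-0.312, -0.312, -0.312, -0.312, -0.312]
}}

```text
t: 1.98
tcp_pos: [0.4177, 0.0733, 0.2462]
tcp_rot: [0.777, 0.629, 0.0, -0.001]
wrist_force: [-0.2, -1.2, 0.6]
gripper_width: 0.0595
```

{"api": "carry_out", "payload": {
  "gripper": [0.4, 0.4, 0.4, 0.4, 0.4],
  "travel": [
    [22.1, 0.7, -0.5],
    [22.1, 0.7, -0.5],
    [22.1, 0.7, -0.5],
    [22.1, 0.7, -0.5],
    [22.1, 0.7, -0.5]
  ],
  "turn": [-0.312, -0.312, -0.312, -0.312, -0.312]
}}

```text
t: 2.6
tcp_pos: [0.4709, 0.2875, 0.2504]
tcp_rot: [0.67, 0.742, -0.0, -0.001]
wrist_force: [-0.2, 0.5, -0.2]
gripper_width: 0.0595
```

```bash
python3 go.py .469,.287,.093,95.8
```

```text
t 2.60 now [ 0.4709  0.2875  0.2504 95.8274] w 0.0595 F [-0.2  0.5 -0.2] q [ 0.05  0.37 -0.81  1.76  0.29  1.14 -0.75]
  travel [-0.0,-0.2,15.7] turn 0.000
 -> .469,.287,.093,95.8
```

{"api": "carry_out", "payload": {
  "gripper": [0.4, 0.4, 0.4, 0.4, 0.4],
  "travel": [
    [0, -0.2, 6],
    [0, -0.2, 11],
    [0, -0.2, 14],
    [0, -0.2, 15.7],
    [0, -0.2, 15.7]
  ],
  "turn": [0, 0, 0, 0, 0]
}}

```text
t: 3.22
tcp_pos: [0.4683, 0.2856, 0.0938]
tcp_rot: [0.671, 0.741, -0.001, -0.0]
wrist_force: [0.2, -1.4, -0.8]
gripper_width: 0.0598
```

{"api": "carry_out", "payload": {
  "gripper": [-1, -1, -1, -1, -1],
  "travel": [
    [0, 0, 0],
    [0, 0, 0],
    [0, 0, 0],
    [0, 0, 0],
    [0, 0, 0]
  ],
  "turn": [0, 0, 0, 0, 0]
}}

```text
t: 3.85
tcp_pos: [0.4688, 0.2872, 0.0955]
tcp_rot: [0.671, 0.742, 0.001, 0.0]
wrist_force: [0.3, -0.6, 7.9]
gripper_width: 0.0214
```

{"api": "carry_out", "payload": {
  "gripper": [-1, -1, -1, -1, -1],
  "travel": [
    [0, 0, -3],
    [0, 0, -8],
    [0, 0, -13],
    [0, 0, -18],
    [0, 0, -18]
  ],
  "turn": [0, 0, 0, 0, 0]
}}

```text
t: 4.47
tcp_pos: [0.4691, 0.2879, 0.2784]
tcp_rot: [0.67, 0.742, 0.003, 0.001]
wrist_force: [-0.4, 0.8, -1.7]
gripper_width: 0.0215
```

```bash
python3 go.py .54,-.33,.27,95.8
```

```text
t 4.47 now [ 0.4691  0.2879  0.2784 95.7897] w 0.0215 F [-0.4  0.8 -1.7] q [ 0.07  0.34 -0.83  1.73  0.27  1.19 -0.74]
  travel [-20.7,0.3,0.3] turn -0.000
  travel [-20.7,0.3,0.3] turn -0.000
  travel [-20.7,0.3,0.3] turn -0.000
 -> .54,-.33,.27,95.8
```

{"api": "carry_out", "payload": {
  "gripper": [-1, -1, -1, -1, -1],
  "travel": [
    [-20.7, 0.3, 0],
    [-20.7, 0.3, 0],
    [-20.7, 0.3, 0],
    [-20.7, 0.3, 0],
    [-20.7, 0.3, 0]
  ],
  "turn": [0, 0, 0, 0, 0]
}}

```text
t: 5.1
tcp_pos: [0.4919, 0.0797, 0.2742]
tcp_rot: [0.672, 0.741, -0.0, 0.0]
wrist_force: [-0.7, 0.8, -0.4]
gripper_width: 0.0213
```

{"api": "carry_out", "payload": {
  "gripper": [-1, -1, -1, -1, -1],
  "travel": [
    [-20.7, 0.3, 0],
    [-20.7, 0.3, 0],
    [-20.7, 0.3, 0],
    [-20.7, 0.3, 0],
    [-20.7, 0.3, 0]
  ],
  "turn": [0, 0, 0, 0, 0]
}}

```text
t: 5.72
tcp_pos: [0.5159, -0.1241, 0.2739]
tcp_rot: [0.671, 0.742, 0.0, -0.0]
wrist_force: [0.5, 1.5, -0.6]
gripper_width: 0.0212
```

{"api": "carry_out", "payload": {
  "gripper": [-1, -1, -1, -1, -1],
  "travel": [
    [-20.7, 0.3, 0],
    [-20.7, 0.3, 0],
    [-20.7, 0.3, 0],
    [-20.7, 0.3, 0],
    [-20.7, 0.3, 0]
  ],
  "turn": [0, 0, 0, 0, 0]
}}

```text
t: 6.35
tcp_pos: [0.5404, -0.3287, 0.2739]
tcp_rot: [0.67, 0.742, 0.0, -0.0]
wrist_force: [-0.6, 0.8, -0.4]
gripper_width: 0.0212
```

{"api": "carry_out", "payload": {
  "gripper": [-1, -1, -1, 0.2, 0.2],
  "travel": [
    [0, 0, 5],
    [0, 0, 10],
    [0, 0, 10],
    [0, 0, 10],
    [0, 0, 10]
  ],
  "turn": [0, 0, 0, 0, 0]
}}

```text
t: 6.98
tcp_pos: [0.5408, -0.3298, 0.1767]
tcp_rot: [0.67, 0.742, 0.0, 0.002]
wrist_force: [-0.8, -0.8, 0.1]
gripper_width: 0.0511
```

{"api": "carry_out", "payload": {
  "gripper": [0.4, 0.4, 0.4, 0.4, 0.4],
  "travel": [
    [0, 0, 0],
    [0, 0, -5],
    [0, 0, -10],
    [0, 0, -10],
    [0, 0, -10]
  ],
  "turn": [0, 0, 0, 0, 0]
}}

```text
t: 7.6
tcp_pos: [0.5394, -0.3301, 0.2742]
tcp_rot: [0.671, 0.742, -0.0, 0.0]
wrist_force: [0.6, 0.2, 0.0]
gripper_width: 0.0599
```

```bash
python3 go.py .464,.347,.27,95.8 .464,.347,.095,95.8
```

```text
t 7.60 now [ 0.5394 -0.3301  0.2742 95.7751] w 0.0599 F [0.6 0.2 0. ] q [ 0.89  0.45 -0.54  1.53  0.24  1.23  0.42]
  travel [22.7,-0.2,0.1] turn -0.000
  travel [22.7,-0.2,0.1] turn -0.000
  travel [22.7,-0.2,0.1] turn -0.000
 -> .464,.347,.27,95.8
  travel [0.0,0.0,17.5] turn -0.000
 -> .464,.347,.095,95.8
```

{"api": "carry_out", "payload": {
  "gripper": [0.4, 0.4, 0.4, 0.4, 0.4],
  "travel": [
    [22.7, -0.2, 0],
    [22.7, -0.2, 0],
    [22.7, -0.2, 0],
    [22.7, -0.2, 0],
    [22.7, -0.2, 0]
  ],
  "turn": [0, 0, 0, 0, 0]
}}

```text
t: 8.22
tcp_pos: [0.5142, -0.1014, 0.2738]
tcp_rot: [0.669, 0.743, -0.0, -0.0]
wrist_force: [-0.3, -0.3, 0.3]
gripper_width: 0.0597
```

{"api": "carry_out", "payload": {
  "gripper": [0.4, 0.4, 0.4, 0.4, 0.4],
  "travel": [
    [22.7, -0.2, 0],
    [22.7, -0.2, 0],
    [22.7, -0.2, 0],
    [22.7, -0.2, 0],
    [22.7, -0.2, 0]
  ],
  "turn": [0, 0, 0, 0, 0]
}}

```text
t: 8.85
tcp_pos: [0.4893, 0.1234, 0.2737]
tcp_rot: [0.669, 0.743, -0.0, -0.001]
wrist_force: [1.5, -0.2, 0.4]
gripper_width: 0.0602
```

{"api": "carry_out", "payload": {
  "gripper": [0.4, 0.4, 0.4, 0.4, 0.4],
  "travel": [
    [22.7, -0.2, 0],
    [22.7, -0.2, 0],
    [22.7, -0.2, 0],
    [22.7, -0.2, 0],
    [22.7, -0.2, 0]
  ],
  "turn": [0, 0, 0, 0, 0]
}}

```text
t: 9.48
tcp_pos: [0.4645, 0.3484, 0.2732]
tcp_rot: [0.67, 0.743, -0.001, -0.001]
wrist_force: [-0.6, -0.4, -0.6]
gripper_width: 0.0597
```

{"api": "carry_out", "payload": {
  "gripper": [0.4, 0.4, 0.4, 0.4, 0.4],
  "travel": [
    [0, 0, 6],
    [0, 0, 12],
    [0, 0, 16],
    [0, 0, 17.7],
    [0, 0, 17.7]
  ],
  "turn": [0, 0, 0, 0, 0]
}}

```text
t: 10.1
tcp_pos: [0.4654, 0.3459, 0.097]
tcp_rot: [0.671, 0.742, -0.001, -0.0]
wrist_force: [0.8, 0.8, -0.1]
gripper_width: 0.0596
```

{"api": "carry_out", "payload": {
  "gripper": [-1, -1, -1, -1, -1],
  "travel": [
    [0, 0, 0],
    [0, 0, 0],
    [0, 0, 0],
    [0, 0, 0],
    [0, 0, 0]
  ],
  "turn": [0, 0, 0, 0, 0]
}}

```text
t: 10.72
tcp_pos: [0.4656, 0.3474, 0.0987]
tcp_rot: [0.671, 0.742, 0.001, 0.0]
wrist_force: [-1.1, -1.0, 9.7]
gripper_width: 0.0211
```

{"api": "carry_out", "payload": {
  "gripper": [-1, -1, -1, -1, -1],
  "travel": [
    [0, 0, -3],
    [0, 0, -8],
    [0, 0, -13],
    [0, 0, -18],
    [0, 0, -18]
  ],
  "turn": [0, 0, 0, 0, 0]
}}

```text
t: 11.35
tcp_pos: [0.4658, 0.3481, 0.2815]
tcp_rot: [0.67, 0.742, 0.003, 0.001]
wrist_force: [0.2, -0.9, -1.3]
gripper_width: 0.0208
```

```bash
python3 go.py .54,-.33,.275,95.8
```

```text
t 11.35 now [ 0.4658  0.3481  0.2815 95.7902] w 0.0208 F [ 0.2 -0.9 -1.3] q [-0.04  0.41 -0.85  1.65  0.32  1.23 -0.86]
  travel [-22.7,0.2,0.2] turn -0.000
  travel [-22.7,0.2,0.2] turn -0.000
  travel [-22.7,0.2,0.2] turn -0.000
 -> .54,-.33,.275,95.8
```

{"api": "carry_out", "payload": {
  "gripper": [-1, -1, -1, -1, -1],
  "travel": [
    [-22.7, 0.2, 0],
    [-22.7, 0.2, 0],
    [-22.7, 0.2, 0],
    [-22.7, 0.2, 0],
    [-22.7, 0.2, 0]
  ],
  "turn": [0, 0, 0, 0, 0]
}}

```text
t: 11.98
tcp_pos: [0.4902, 0.1179, 0.277]
tcp_rot: [0.672, 0.74, -0.001, 0.0]
wrist_force: [0.4, 0.8, 0.6]
gripper_width: 0.021
```

{"api": "carry_out", "payload": {
  "gripper": [-1, -1, -1, -1, -1],
  "travel": [
    [-22.7, 0.2, 0],
    [-22.7, 0.2, 0],
    [-22.7, 0.2, 0],
    [-22.7, 0.2, 0],
    [-22.7, 0.2, 0]
  ],
  "turn": [0, 0, 0, 0, 0]
}}

```text
t: 12.6
tcp_pos: [0.5147, -0.1065, 0.2767]
tcp_rot: [0.672, 0.741, -0.0, -0.0]
wrist_force: [-0.7, 0.3, -0.1]
gripper_width: 0.021
```

{"api": "carry_out", "payload": {
  "gripper": [-1, -1, -1, -1, -1],
  "travel": [
    [-22.7, 0.2, 0],
    [-22.7, 0.2, 0],
    [-22.7, 0.2, 0],
    [-22.7, 0.2, 0],
    [-22.7, 0.2, 0]
  ],
  "turn": [0, 0, 0, 0, 0]
}}

```text
t: 13.22
tcp_pos: [0.5398, -0.3313, 0.2763]
tcp_rot: [0.671, 0.741, 0.0, -0.001]
wrist_force: [0.0, 1.3, -1.2]
gripper_width: 0.0212
```

{"api": "carry_out", "payload": {
  "gripper": [-1, -1, -1, 0.2, 0.2],
  "travel": [
    [0, 0, 5],
    [0, 0, 10],
    [0, 0, 10],
    [0, 0, 10],
    [0, 0, 10]
  ],
  "turn": [0, 0, 0, 0, 0]
}}

```text
t: 13.85
tcp_pos: [0.5407, -0.33, 0.1796]
tcp_rot: [0.67, 0.742, 0.0, 0.001]
wrist_force: [-0.2, -1.0, 0.4]
gripper_width: 0.0513
```

{"api": "carry_out", "payload": {
  "gripper": [0.4, 0.4, 0.4, 0.4, 0.4],
  "travel": [
    [0, 0, 0],
    [0, 0, -5],
    [0, 0, -10],
    [0, 0, -10],
    [0, 0, -10]
  ],
  "turn": [0, 0, 0, 0, 0]
}}

```text
t: 14.48
tcp_pos: [0.5394, -0.3301, 0.2772]
tcp_rot: [0.671, 0.742, -0.0, 0.0]
wrist_force: [0.6, -0.8, -0.2]
gripper_width: 0.0598
```

```bash
cat > m.py <<'E'
from h import *
import sys
p,d,P=look("top",sys.argv[1])
for m in markers(p,P): 
    if m[3]<40: print(m)
E
python3 m.py t2; python3 go.py
```

```text
(0.6594, -0.0109, 151, 22, 166.7, 'end+/- bright', 21, 57, (np.float64(253.0), np.float64(143.0)))
(0.6594, -0.1116, 151, 22, 163.3, 'end+/- bright', 21, 52, (np.float64(292.0), np.float64(143.0)))
(0.4871, 0.1254, 120, 23, 7.3, 'end+/- bright', 60, 57, (np.float64(198.0), np.float64(211.0)))
(0.4765, -0.1238, 119, 23, 163.4, 'end+/- bright', 59, 63, (np.float64(298.0), np.float64(215.0)))
t 14.53 now [ 0.5392 -0.3299  0.2766 95.7844] w 0.0599 F [-0.8 -0.4 -0.7] q [ 0.91  0.45 -0.57  1.53  0.25  1.24  0.41]
```

```bash
python3 go.py .624,-.101,.15,-16.7 .624,-.101,.005,-16.7
```

```text
t 14.53 now [ 0.5392 -0.3299  0.2766 95.7844] w 0.0599 F [-0.8 -0.4 -0.7] q [ 0.91  0.45 -0.57  1.53  0.25  1.24  0.41]
  travel [7.3,3.6,4.2] turn 0.654
  travel [8.0,-1.6,4.2] turn 0.654
  travel [5.4,-6.1,4.2] turn 0.654
 -> .624,-.101,.15,-16.7
  travel [0.0,-0.0,14.5] turn -0.000
 -> .624,-.101,.005,-16.7
```

{"api": "carry_out", "payload": {
  "gripper": [0.4, 0.4, 0.4, 0.4, 0.4],
  "travel": [
    [7.3, 3.6, 4.2],
    [7.3, 3.6, 4.2],
    [7.3, 3.6, 4.2],
    [7.3, 3.6, 4.2],
    [7.3, 3.6, 4.2]
  ],
  "turn": [0.16, 0.32, 0.48, 0.654, 0.654],
  "force": 20
}}

```text
t: 15.15
tcp_pos: [0.5677, -0.2535, 0.2343]
tcp_rot: [0.873, 0.488, -0.001, -0.001]
wrist_force: [-0.2, -0.6, 0.0]
gripper_width: 0.0598
```

{"api": "carry_out", "payload": {
  "gripper": [0.4, 0.4, 0.4, 0.4, 0.4],
  "travel": [
    [8, -1.6, 4.2],
    [8, -1.6, 4.2],
    [8, -1.6, 4.2],
    [8, -1.6, 4.2],
    [8, -1.6, 4.2]
  ],
  "turn": [0.16, 0.32, 0.48, 0.654, 0.654]
}}

```text
t: 15.78
tcp_pos: [0.5963, -0.1771, 0.1928]
tcp_rot: [0.983, 0.183, -0.0, -0.0]
wrist_force: [-0.2, 1.2, -0.4]
gripper_width: 0.0596
```

{"api": "carry_out", "payload": {
  "gripper": [0.4, 0.4, 0.4, 0.4, 0.4],
  "travel": [
    [5.4, -6.1, 4.2],
    [5.4, -6.1, 4.2],
    [5.4, -6.1, 4.2],
    [5.4, -6.1, 4.2],
    [5.4, -6.1, 4.2]
  ],
  "turn": [0.16, 0.32, 0.48, 0.654, 0.654]
}}

```text
t: 16.4
tcp_pos: [0.6251, -0.101, 0.151]
tcp_rot: [0.99, -0.141, -0.0, 0.0]
wrist_force: [0.1, 0.9, -0.2]
gripper_width: 0.06
```

```bash
python3 go.py .624,-.101,.005,-16.7
```

```text
t 16.40 now [  0.6251  -0.101    0.151  -16.2439] w 0.0600 F [ 0.1  0.9 -0.2] q [ 0.26  0.52 -0.2   1.66  0.12  0.98 -1.84]
  travel [-0.1,0.0,14.6] turn 0.008
 -> .624,-.101,.005,-16.7
```

Descend, grip at 20 N, and lift to see whether the marker swings down by itself.

{"api": "carry_out", "payload": {
  "gripper": [0.4, 0.4, 0.4, 0.4, 0.4],
  "travel": [
    [-0.1, 0, 6],
    [-0.1, 0, 11],
    [-0.1, 0, 13.5],
    [-0.1, 0, 14.5],
    [-0.1, 0, 14.5]
  ],
  "turn": [0.008, 0.008, 0.008, 0.008, 0.008]
}}

```text
t: 17.02
tcp_pos: [0.6243, -0.1008, 0.0064]
tcp_rot: [0.989, -0.147, -0.0, -0.0]
wrist_force: [0.5, -0.2, 1.1]
gripper_width: 0.0596
```

{"api": "carry_out", "payload": {
  "gripper": [-1, -1, -1, -1, -1],
  "travel": [
    [0, 0, 0],
    [0, 0, 0],
    [0, 0, 0],
    [0, 0, 0],
    [0, 0, 0]
  ],
  "turn": [0, 0, 0, 0, 0]
}}

```text
t: 17.65
tcp_pos: [0.6248, -0.1008, 0.0073]
tcp_rot: [0.989, -0.148, 0.001, 0.0]
wrist_force: [-2.1, 0.3, 8.1]
gripper_width: 0.0182
```

{"api": "carry_out", "payload": {
  "gripper": [-1, -1, -1, -1, -1],
  "travel": [
    [0, 0, -5],
    [0, 0, -10],
    [0, 0, -15],
    [0, 0, -20],
    [0, 0, -20]
  ],
  "turn": [0, 0, 0, 0, 0]
}}

```text
t: 18.27
tcp_pos: [0.626, -0.1009, 0.2108]
tcp_rot: [0.989, -0.148, 0.003, 0.0]
wrist_force: [0.3, 0.5, -1.1]
gripper_width: 0.018
```

```bash
cat > tilt.py <<'E'
# heights of dark-grey points around/below gripper seen by the scene camera
from h import *
import sys
p,d,P=look("scene"); s=ctrl.sense(); t=s['tcp_pos']
i=ctrl.camera_info("scene"); q=R.from_quat(i['rotation']).as_matrix().T@(t-i['origin']); x=q[:2]/q[2]; x=x*(1+i['k1']*(x@x))
u,v=[int(a) for a in (i['fx']*x[0]+i['cx'],i['fy']*x[1]+i['cy'])]
print("tcp",t,"px",u,v,"w",s['gripper_width'])
u0,v0=max(0,min(u-60,392)),max(0,min(v-50,284))
cv2.imwrite(f"pics/{sys.argv[1]}.png",cv2.resize(p[v0:v0+100,u0:u0+120,::-1],(720,600),interpolation=cv2.INTER_CUBIC))
E
python3 tilt.py s3
```

```text
tcp [ 0.6249 -0.1009  0.2082] px 277 179 w 0.018690491488307016
```

View pics/s3.png

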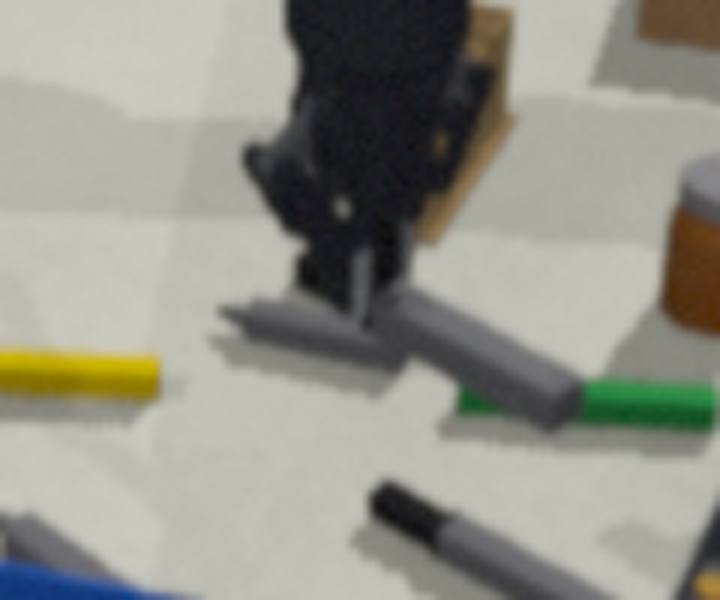

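```bash
python3 go.py .60,-.10,.21,103.4 .576,-.196,.21,103.4 .576,-.196,.128,103.4 .576,-.196,.088,103.4
```

```text
t 18.32 now [  0.6249  -0.1009   0.2082 -17.0688] w 0.0187 F [ 0.3 -0.4 -1.4] q [ 0.27  0.46 -0.21  1.61  0.11  1.08 -1.84]
  travel [-0.8,0.2,-0.1] turn -0.701
  travel [-0.8,-0.4,-0.1] turn -0.701
  travel [-0.3,-0.8,-0.1] turn -0.701
 -> .60,-.10,.21,103.4
  travel [-8.8,-4.6,-0.0] turn -0.000
 -> .576,-.196,.21,103.4
  travel [0.0,0.0,8.2] turn -0.000
 -> .576,-.196,.128,103.4
  travel [0.0,0.0,4.0] turn -0.000
 -> .576,-.196,.088,103.4
```

{"api": "carry_out", "payload": {
  "gripper": [-1, -1, -1, -1, -1],
  "travel": [
    [-0.8, 0.2, 0],
    [-0.8, 0.2, 0],
    [-0.8, 0.2, 0],
    [-0.8, 0.2, 0],
    [-0.8, 0.2, 0]
  ],
  "turn": [-0.17, -0.34, -0.51, -0.68, -0.701]
}}

```text
t: 18.95
tcp_pos: [0.6155, -0.1004, 0.2052]
tcp_rot: [0.98, 0.2, -0.001, -0.0]
wrist_force: [-0.3, -0.4, -0.2]
gripper_width: 0.0184
```

{"api": "carry_out", "payload": {
  "gripper": [-1, -1, -1, -1, -1],
  "travel": [
    [-0.8, -0.4, 0],
    [-0.8, -0.4, 0],
    [-0.8, -0.4, 0],
    [-0.8, -0.4, 0],
    [-0.8, -0.4, 0]
  ],
  "turn": [-0.17, -0.34, -0.51, -0.68, -0.701]
}}

```text
t: 19.58
tcp_pos: [0.6068, -0.0999, 0.2057]
tcp_rot: [0.852, 0.523, -0.0, -0.0]
wrist_force: [0.4, -0.5, -1.2]
gripper_width: 0.0184
```

{"api": "carry_out", "payload": {
  "gripper": [-1, -1, -1, -1, -1],
  "travel": [
    [-0.3, -0.8, 0],
    [-0.3, -0.8, 0],
    [-0.3, -0.8, 0],
    [-0.3, -0.8, 0],
    [-0.3, -0.8, 0]
  ],
  "turn": [-0.17, -0.34, -0.51, -0.68, -0.701]
}}

```text
t: 20.2
tcp_pos: [0.5984, -0.0989, 0.2059]
tcp_rot: [0.621, 0.783, -0.0, -0.0]
wrist_force: [0.6, -0.0, -0.6]
gripper_width: 0.0184
```

{"api": "carry_out", "payload": {
  "gripper": [-1, -1, -1, -1, -1],
  "travel": [
    [-4, -2.3, 0],
    [-8.8, -4.6, 0],
    [-8.8, -4.6, 0],
    [-8.8, -4.6, 3],
    [-8.8, -4.6, 6]
  ],
  "turn": [0, 0, 0, 0, 0]
}}

```text
t: 20.82
tcp_pos: [0.5745, -0.1946, 0.1456]
tcp_rot: [0.622, 0.783, 0.0, 0.0]
wrist_force: [1.4, -0.2, -0.4]
gripper_width: 0.0181
```

```bash
python3 go.py .576,-.196,.128,103.4; python3 tilt.py s4
```

```text
t 20.82 now [  0.5745  -0.1946   0.1456 103.0711] w 0.0181 F [ 1.4 -0.2 -0.4] q [ 0.72  0.55 -0.6   1.72  0.36  0.98  0.22]
  travel [-0.2,0.1,1.8] turn -0.006
 -> .576,-.196,.128,103.4
tcp [ 0.5726 -0.1942  0.1416] px 241 212 w 0.018726801139622135
```

View pics/s4.png

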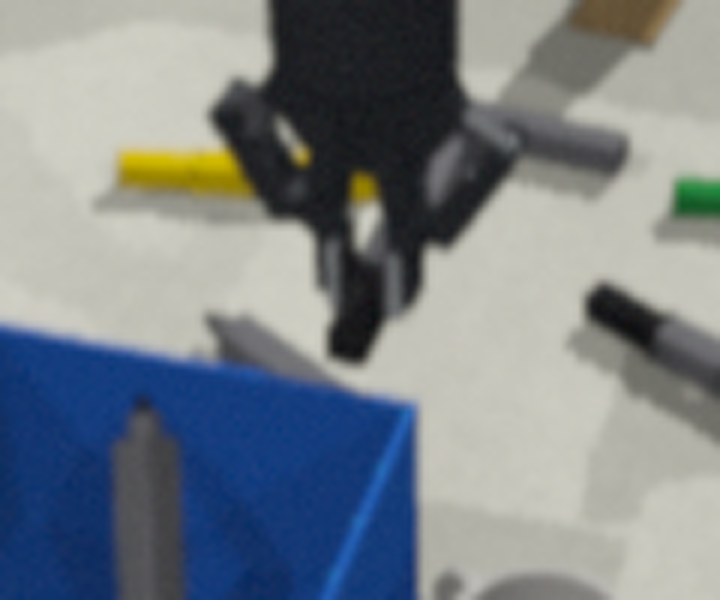

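{"api": "carry_out", "payload": {
  "gripper": [-1, -1, -1, -1, -1],
  "travel": [
    [-0.1, 0, 0.8],
    [-0.1, 0, 1.2],
    [-0.1, 0, 1.6],
    [-0.1, 0, 2],
    [-0.1, 0, 2.4]
  ],
  "turn": [0, 0, 0, 0, 0]
}}

```text
t: 21.5
tcp_pos: [0.575, -0.1953, 0.1232]
tcp_rot: [0.62, 0.785, 0.0, 0.0]
wrist_force: [-3.8, 6.4, 9.7]
gripper_width: 0.0185
```

{"api": "carry_out", "payload": {
  "gripper": [-1, -1, -1, -1, -1],
  "travel": [
    [0, 0, 0.4],
    [0, 0, 0.8],
    [0, 0, 1.2],
    [0, 0, 1.6],
    [0, 0, 1.6]
  ],
  "turn": [0, 0, 0, 0, 0]
}}

```text
t: 22.12
tcp_pos: [0.5755, -0.1959, 0.1074]
tcp_rot: [0.62, 0.785, 0.001, 0.001]
wrist_force: [0.8, 1.7, 7.6]
gripper_width: 0.0181
```

```bash
python3 go.py; python3 tilt.py s5
```

```text
t 22.12 now [  0.5755  -0.1959   0.1074 103.3971] w 0.0181 F [0.8 1.7 7.6] q [ 0.7   0.59 -0.57  1.74  0.39  0.92  0.2 ]
tcp [ 0.5755 -0.1959  0.1074] px 242 223 w 0.018175153210329736
```

View pics/s5.png

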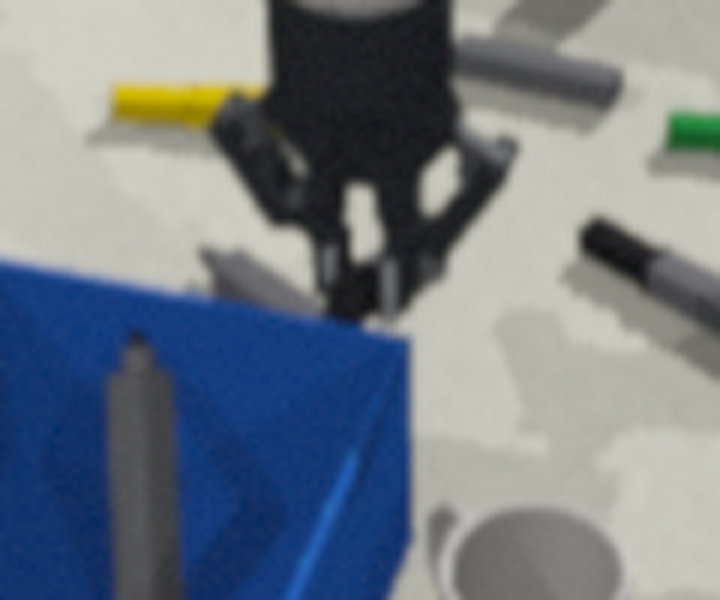

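```bash
cat > foot.py <<'E'
# side profile of what hangs ahead (+tool x) of the grip: z vs distance along tool x
from h import *
s=ctrl.sense(); t=s['tcp_pos']; r=R.from_quat(s['tcp_rot']).as_matrix()
for n in("top","scene"):
    p,d,P=look(n); Q=(P-t)@r; hs=cv2.cvtColor(p,cv2.COLOR_RGB2HSV)
    k=(abs(Q[:,:,1])<.016)&(Q[:,:,0]>-.06)&(Q[:,:,0]<.13)&(P[:,:,2]>.012)&(P[:,:,2]<t[2]+.05)&(hs[:,:,1]<100)
    print(n,k.sum())
    for a in np.arange(-.06,.13,.01):
        z=P[:,:,2][k&(Q[:,:,0]>=a)&(Q[:,:,0]<a+.01)]
        if len(z)>1: print("  %.2f n%d z %.3f..%.3f"%(a,len(z),z.min(),z.max()),end=";")
    print()
E
python3 foot.py
```

```text
top 501
  0.00 n31 z 0.120..0.144;  0.01 n66 z 0.100..0.156;  0.02 n53 z 0.095..0.120;  0.03 n53 z 0.090..0.114;  0.04 n51 z 0.087..0.108;  0.05 n49 z 0.073..0.102;  0.06 n49 z 0.070..0.096;  0.07 n46 z 0.068..0.090;  0.08 n50 z 0.057..0.086;  0.09 n42 z 0.062..0.077;  0.10 n11 z 0.068..0.073;
scene 187
  -0.04 n20 z 0.123..0.140;  -0.03 n29 z 0.121..0.142;  -0.02 n61 z 0.108..0.157;  -0.01 n26 z 0.109..0.151;  0.00 n20 z 0.122..0.155;  0.01 n5 z 0.117..0.121;  0.03 n3 z 0.108..0.109;  0.04 n7 z 0.079..0.099;  0.05 n4 z 0.077..0.090;  0.06 n4 z 0.067..0.079;  0.07 n5 z 0.061..0.072;  0.08 n2 z 0.057..0.059;
```

{"api": "carry_out", "payload": {
  "gripper": [-1, -1, -1, -1, -1],
  "travel": [
    [0, 0, 0.4],
    [0, 0, 0.7],
    [0, 0, 1.0],
    [0, 0, 1.3],
    [0, 0, 1.3]
  ],
  "turn": [0, 0, 0, 0, 0]
}}

```text
t: 22.9
tcp_pos: [0.5749, -0.1954, 0.0936]
tcp_rot: [0.62, 0.785, 0.0, 0.0]
wrist_force: [0.9, 5.6, 1.8]
gripper_width: 0.0187
```

```bash
python3 go.py; python3 foot.py
```

```text
t 22.90 now [  0.5749  -0.1954   0.0936 103.4264] w 0.0187 F [0.9 5.6 1.8] q [ 0.7   0.61 -0.56  1.75  0.4   0.89  0.19]
top 446
  0.00 n22 z 0.093..0.125;  0.01 n68 z 0.087..0.141;  0.02 n56 z 0.076..0.107;  0.03 n52 z 0.068..0.097;  0.04 n50 z 0.060..0.087;  0.05 n48 z 0.049..0.078;  0.06 n48 z 0.043..0.069;  0.07 n46 z 0.031..0.060;  0.08 n41 z 0.039..0.052;  0.09 n15 z 0.037..0.045;
scene 144
  -0.03 n28 z 0.124..0.135;  -0.02 n51 z 0.107..0.143;  -0.01 n14 z 0.116..0.141;  0.00 n13 z 0.115..0.143;  0.01 n5 z 0.103..0.126;  0.04 n5 z 0.051..0.071;  0.05 n10 z 0.042..0.071;  0.06 n6 z 0.035..0.063;  0.07 n8 z 0.026..0.053;  0.08 n4 z 0.032..0.043;
```

```bash
python3 go.py .575,-.19,.20,103.4 .488,.136,.20,95.8 .488,.136,.128,95.8 .4765,.253,.128,95.8
```

```text
t 23.00 now [  0.5748  -0.1954   0.0935 103.4287] w 0.0185 F [0.9 5.7 1.5] q [ 0.7   0.61 -0.56  1.75  0.4   0.9   0.19]
  travel [0.5,0.1,-10.6] turn 0.001
 -> .575,-.19,.20,103.4
  travel [16.9,-0.5,-0.0] turn 0.066
  travel [16.8,-1.6,-0.0] turn 0.066
 -> .488,.136,.20,95.8
  travel [0.0,0.0,7.2] turn -0.000
 -> .488,.136,.128,95.8
  travel [11.8,0.0,-0.0] turn -0.000
 -> .4765,.253,.128,95.8
```

{"api": "carry_out", "payload": {
  "gripper": [-1, -1, -1, -1, -1],
  "travel": [
    [0.5, 0.1, -3],
    [0.5, 0.1, -7],
    [0.5, 0.1, -10.6],
    [0.5, 0.1, -10.6],
    [0.5, 0.1, -10.6]
  ],
  "turn": [0, 0, 0, 0, 0]
}}

```text
t: 23.62
tcp_pos: [0.5739, -0.1914, 0.1987]
tcp_rot: [0.62, 0.785, -0.0, -0.0]
wrist_force: [-0.2, -0.6, -0.0]
gripper_width: 0.0185
```

{"api": "carry_out", "payload": {
  "gripper": [-1, -1, -1, -1, -1],
  "travel": [
    [4, -0.5, 0],
    [9, -0.5, 0],
    [14, -0.5, 0],
    [16.9, -0.5, 0],
    [16.9, -0.5, 0]
  ],
  "turn": [0.066, 0.066, 0.066, 0.066, 0.066]
}}

```text
t: 24.25
tcp_pos: [0.5295, -0.0258, 0.1986]
tcp_rot: [0.644, 0.765, -0.0, -0.001]
wrist_force: [0.2, -0.1, -0.6]
gripper_width: 0.0182
```

{"api": "carry_out", "payload": {
  "gripper": [-1, -1, -1, -1, -1],
  "travel": [
    [4, -1.6, 0],
    [9, -1.6, 0],
    [14, -1.6, 0],
    [16.8, -1.6, 0],
    [16.8, -1.6, 0]
  ],
  "turn": [0.066, 0.066, 0.066, 0.066, 0.066]
}}

```text
t: 24.88
tcp_pos: [0.486, 0.1363, 0.1987]
tcp_rot: [0.669, 0.743, -0.0, -0.001]
wrist_force: [-0.8, -0.2, -0.1]
gripper_width: 0.0182
```

{"api": "carry_out", "payload": {
  "gripper": [-1, -1, -1, -1, -1],
  "travel": [
    [0, 0, 3],
    [0, 0, 6],
    [0, 0, 7.2],
    [0, 0, 7.2],
    [0, 0, 7.2]
  ],
  "turn": [0, 0, 0, 0, 0]
}}

```text
t: 25.5
tcp_pos: [0.487, 0.1351, 0.1281]
tcp_rot: [0.67, 0.742, 0.0, 0.0]
wrist_force: [0.4, -0.6, 0.1]
gripper_width: 0.018
```

```bash
python3 go.py .4765,.253,.128,95.8; python3 foot.py
```

```text
t 25.50 now [ 0.487   0.1351  0.1281 95.8219] w 0.0180 F [ 0.4 -0.6  0.1] q [ 0.25  0.42 -0.7   1.98  0.36  0.86 -0.54]
  travel [11.8,0.2,0.0] turn 0.000
 -> .4765,.253,.128,95.8
top 0

scene 207
  -0.04 n4 z 0.156..0.163;  -0.03 n44 z 0.012..0.168;  -0.02 n55 z 0.013..0.177;  -0.01 n31 z 0.018..0.175;  0.00 n14 z 0.019..0.178;  0.01 n4 z 0.108..0.172;  0.02 n6 z 0.102..0.111;  0.03 n9 z 0.091..0.110;  0.04 n11 z 0.081..0.111;  0.05 n9 z 0.073..0.098;  0.06 n9 z 0.063..0.091;  0.07 n8 z 0.055..0.081;  0.08 n2 z 0.061..0.070;
```

{"api": "carry_out", "payload": {
  "gripper": [-1, -1, -1, -1, -1],
  "travel": [
    [3, 0.2, 0],
    [4.5, 0.2, 0],
    [5.5, 0.2, 0],
    [6.5, 0.2, 0],
    [7.5, 0.2, 0]
  ],
  "turn": [0, 0, 0, 0, 0]
}}

```text
t: 26.22
tcp_pos: [0.4814, 0.2083, 0.1277]
tcp_rot: [0.671, 0.742, -0.001, 0.001]
wrist_force: [0.7, -10.1, 4.4]
gripper_width: 0.0183
```

{"api": "carry_out", "payload": {
  "gripper": [-1, -1, -1, -1, -1],
  "travel": [
    [1, 0, 0],
    [2, 0, 0],
    [3, 0, 0],
    [3.7, 0, 0],
    [4.2, 0, 0]
  ],
  "turn": [0, 0, 0, 0, 0]
}}

```text
t: 26.85
tcp_pos: [0.4767, 0.2516, 0.1276]
tcp_rot: [0.67, 0.742, -0.0, 0.0]
wrist_force: [1.2, -3.4, 2.0]
gripper_width: 0.0179
```

```bash
python3 go.py; python3 tilt.py s6
```

```text
t 26.85 now [ 0.4767  0.2516  0.1276 95.8413] w 0.0179 F [ 1.2 -3.4  2. ] q [ 0.02  0.48 -0.7   1.9   0.4   0.9  -0.78]
tcp [0.4766 0.2522 0.1276] px 282 139 w 0.018365573059578234
```

View pics/s6.png

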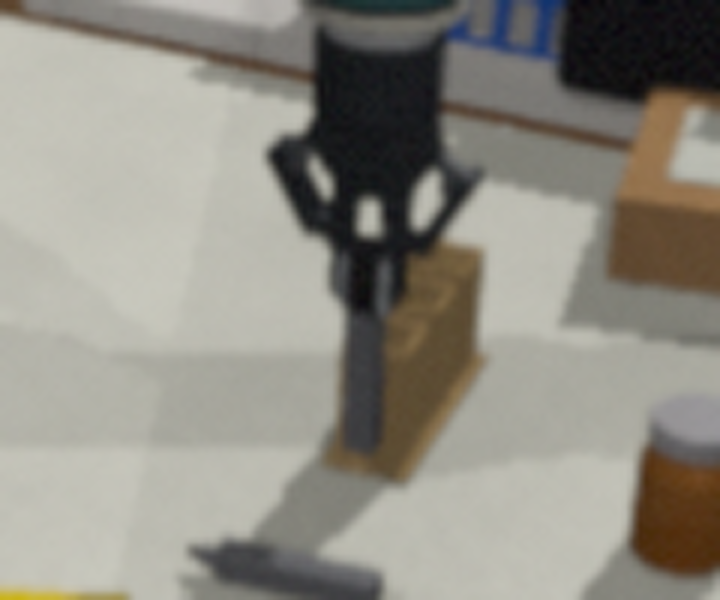

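```bash
cat > hang.py <<'E'
# hanging marker: slices of visible points below the tips, scene camera (near faces)
from h import *
s=ctrl.sense(); t=s['tcp_pos']; p,d,P=look("scene")
k=(np.hypot(P[:,:,0]-t[0],P[:,:,1]-t[1])<.035)&(P[:,:,2]<t[2]-.01)&(P[:,:,2]>t[2]-.14)
Q=P[k]; print("tcp",t,"n",len(Q))
for a in np.arange(t[2]-.14,t[2]-.01,.02):
    q=Q[(Q[:,2]>=a)&(Q[:,2]<a+.02)]
    if len(q)>2: print("z %.3f n%d med xy"%(a,len(q)),(np.median(q,0)-t)[:2].round(4),"zmin %.4f"%q[:,2].min())
E
python3 go.py .477,.247,.128,95.8 .477,.247,.255,95.8 .4605,.4105,.255,95.8
```

```text
t 26.90 now [ 0.4766  0.2522  0.1276 95.8658] w 0.0184 F [-0.3 -3.   1.4] q [ 0.02  0.48 -0.7   1.9   0.4   0.9  -0.78]
  travel [-0.5,-0.0,-0.0] turn 0.001
 -> .477,.247,.128,95.8
  travel [0.0,0.0,-12.7] turn -0.000
 -> .477,.247,.255,95.8
  travel [16.4,0.0,-0.0] turn -0.000
 -> .4605,.4105,.255,95.8
```

{"api": "carry_out", "payload": {
  "gripper": [-1, -1, -1, -1, -1],
  "travel": [
    [-0.5, 0, -0.5],
    [-0.5, 0, -4],
    [-0.5, 0, -8],
    [-0.5, 0, -12.7],
    [-0.5, 0, -12.7]
  ],
  "turn": [0, 0, 0, 0, 0]
}}

```text
t: 27.52
tcp_pos: [0.4781, 0.2475, 0.2576]
tcp_rot: [0.67, 0.742, 0.002, 0.001]
wrist_force: [0.5, 0.2, -1.4]
gripper_width: 0.0186
```

{"api": "carry_out", "payload": {
  "gripper": [-1, -1, -1, -1, -1],
  "travel": [
    [4, 0, 0],
    [9, 0, 0],
    [13, 0, 0],
    [16.4, 0, 0],
    [16.4, 0, 0]
  ],
  "turn": [0, 0, 0, 0, 0]
}}

```text
t: 28.15
tcp_pos: [0.4587, 0.4121, 0.2534]
tcp_rot: [0.669, 0.743, -0.0, -0.001]
wrist_force: [-0.5, -0.6, -0.3]
gripper_width: 0.0185
```

```bash
python3 go.py .4605,.4105,.16,95.8; python3 hang.py
```

```text
t 28.15 now [ 0.4587  0.4121  0.2534 96.05  ] w 0.0185 F [-0.5 -0.6 -0.3] q [-0.21  0.49 -0.78  1.59  0.36  1.21 -0.96]
  travel [-0.2,0.2,9.3] turn 0.004
 -> .4605,.4105,.16,95.8
tcp [0.4587 0.4121 0.2534] n 147
z 0.133 n5 med xy [ 0.0016 -0.0033] zmin 0.1504
z 0.153 n31 med xy [ 0.0043 -0.0058] zmin 0.1543
z 0.173 n32 med xy [ 0.0044 -0.0067] zmin 0.1741
z 0.193 n30 med xy [ 0.0044 -0.0075] zmin 0.1935
z 0.213 n30 med xy [ 0.0055 -0.0092] zmin 0.2138
z 0.233 n19 med xy [ 0.0041 -0.0114] zmin 0.2335
```

{"api": "carry_out", "payload": {
  "gripper": [-1, -1, -1, -1, -1],
  "travel": [
    [-0.4, 0.2, 2],
    [-0.4, 0.2, 5],
    [-0.4, 0.2, 8],
    [-0.4, 0.2, 11],
    [-0.4, 0.2, 13]
  ],
  "turn": [0, 0, 0, 0, 0]
}}

```text
t: 28.82
tcp_pos: [0.4627, 0.4056, 0.1226]
tcp_rot: [0.67, 0.742, 0.0, -0.001]
wrist_force: [-0.8, 7.2, 4.1]
gripper_width: 0.0184
```

{"api": "carry_out", "payload": {
  "gripper": [-1, -1, -1, -1, -1],
  "travel": [
    [0, 0, 0.3],
    [0, 0, 0.6],
    [0, 0, 0.8],
    [0, 0, 1],
    [0, 0, 1]
  ],
  "turn": [0, 0, 0, 0, 0]
}}

```text
t: 29.45
tcp_pos: [0.4629, 0.4062, 0.114]
tcp_rot: [0.67, 0.742, 0.001, -0.0]
wrist_force: [-0.1, 7.7, 0.0]
gripper_width: 0.0178
```

```bash
python3 go.py
```

```text
t 29.45 now [ 0.4629  0.4062  0.114  95.8229] w 0.0178 F [-0.1  7.7  0. ] q [-0.26  0.63 -0.7   1.72  0.48  0.97 -1.04]
```

{"api": "carry_out", "payload": {
  "gripper": [-1, -1, -1, -1, -1],
  "travel": [
    [0.3, 0, 0],
    [0.4, 0, 0.2],
    [0.4, 0, 0.4],
    [0.4, 0, 0.4],
    [0.4, 0, 0.4]
  ],
  "turn": [0, 0, 0, 0, 0]
}}

```text
t: 30.08
tcp_pos: [0.4629, 0.4113, 0.1127]
tcp_rot: [0.67, 0.742, 0.002, 0.0]
wrist_force: [-5.9, -1.7, 34.7]
gripper_width: 0.0183
```

{"api": "carry_out", "payload": {
  "gripper": [-0.2, 0.0, 0.2, 0.2, 0.2],
  "travel": [
    [0, 0, 0],
    [0, 0, 0],
    [0, 0, 0],
    [0, 0, -4],
    [0, 0, -8]
  ],
  "turn": [0, 0, 0, 0, 0]
}}

```text
t: 30.7
tcp_pos: [0.462, 0.4098, 0.1908]
tcp_rot: [0.67, 0.742, -0.001, -0.0]
wrist_force: [-0.2, 0.8, 1.3]
gripper_width: 0.0513
```

{"api": "carry_out", "payload": {
  "gripper": [0.4, 0.4, 0.4, 0.4, 0.4],
  "travel": [
    [-2, 0, -6],
    [-7, 0, -6],
    [-13, 0, -6],
    [-19, 0, -6],
    [-22, 0, -6]
  ],
  "turn": [0, 0, 0, 0, 0]
}}

```text
t: 31.32
tcp_pos: [0.485, 0.1878, 0.25]
tcp_rot: [0.671, 0.741, -0.001, 0.0]
wrist_force: [-0.9, 0.5, -0.4]
gripper_width: 0.0599
```

```bash
python3 m.py t7
cat > cups.py <<'E'
from h import *
p,d,P=look("top")
for n,c in(("L",(.4605,.4105)),("M",(.467,.349)),("R",(.473,.287))):
    k=(np.hypot(P[:,:,0]-c[0],P[:,:,1]-c[1])<.03)&(P[:,:,2]>.095)&(P[:,:,2]<.3)
    q=P[k]; z=q[:,2] if len(q) else [0]
    print(n,len(q),"max %.3f"%np.max(z), "top-surface", np.median(q[q[:,2]>np.max(z)-.008],0) if len(q) else None)
E
python3 cups.py; python3 go.py
```

```text
(0.6597, -0.0111, 151, 22, 166.7, 'end+/- bright', 24, 71, (np.float64(253.0), np.float64(144.0)))
(0.4871, 0.1252, 120, 23, 7.3, 'end+/- bright', 73, 72, (np.float64(198.0), np.float64(211.0)))
(0.4765, -0.1238, 119, 23, 163.3, 'end+/- bright', 69, 73, (np.float64(298.0), np.float64(215.0)))
L 0 max 0.000 top-surface None
M 0 max 0.000 top-surface None
R 0 max 0.000 top-surface None
t 31.43 now [ 0.4854  0.1875  0.25   95.5492] w 0.0597 F [ 0.6  1.  -0.2] q [ 0.24  0.29 -0.79  1.83  0.23  1.11 -0.54]
```

```bash
python3 go.py .6237,-.0026,.15,-13.3 .6237,-.0026,.006,-13.3
```

```text
t 31.43 now [ 0.4854  0.1875  0.25   95.5492] w 0.0597 F [ 0.6  1.  -0.2] q [ 0.24  0.29 -0.79  1.83  0.23  1.11 -0.54]
  travel [-6.8,4.0,3.3] turn 0.633
  travel [-3.1,7.2,3.3] turn 0.633
  travel [1.8,7.6,3.3] turn 0.633
 -> .6237,-.0026,.15,-13.3
  travel [0.0,-0.0,14.4] turn -0.000
 -> .6237,-.0026,.006,-13.3
```

{"api": "carry_out", "payload": {
  "gripper": [0.4, 0.4, 0.4, 0.4, 0.4],
  "travel": [
    [-6.8, 4, 3.3],
    [-6.8, 4, 3.3],
    [-6.8, 4, 3.3],
    [-6.8, 4, 3.3],
    [-6.8, 4, 3.3]
  ],
  "turn": [0.16, 0.32, 0.48, 0.633, 0.633]
}}

```text
t: 32.05
tcp_pos: [0.5312, 0.1285, 0.2171]
tcp_rot: [0.867, 0.498, -0.0, -0.0]
wrist_force: [-1.1, -0.3, 0.9]
gripper_width: 0.0598
```

{"api": "carry_out", "payload": {
  "gripper": [0.4, 0.4, 0.4, 0.4, 0.4],
  "travel": [
    [-3.1, 7.2, 3.3],
    [-3.1, 7.2, 3.3],
    [-3.1, 7.2, 3.3],
    [-3.1, 7.2, 3.3],
    [-3.1, 7.2, 3.3]
  ],
  "turn": [0.16, 0.32, 0.48, 0.633, 0.633]
}}

```text
t: 32.67
tcp_pos: [0.5777, 0.0651, 0.1842]
tcp_rot: [0.979, 0.204, -0.0, -0.0]
wrist_force: [0.7, -0.3, -0.0]
gripper_width: 0.0598
```

{"api": "carry_out", "payload": {
  "gripper": [0.4, 0.4, 0.4, 0.4, 0.4],
  "travel": [
    [1.8, 7.6, 3.3],
    [1.8, 7.6, 3.3],
    [1.8, 7.6, 3.3],
    [1.8, 7.6, 3.3],
    [1.8, 7.6, 3.3]
  ],
  "turn": [0.16, 0.32, 0.48, 0.633, 0.633]
}}

```text
t: 33.3
tcp_pos: [0.6244, 0.0023, 0.1512]
tcp_rot: [0.994, -0.11, -0.0, 0.0]
wrist_force: [0.5, -0.6, 0.5]
gripper_width: 0.0597
```

```bash
python3 cups.py; python3 m.py t8; python3 go.py .6237,-.0026,.006,-13.3
```

```text
L 237 max 0.163 top-surface [0.4626 0.4097 0.1598]
M 0 max 0.000 top-surface None
R 1 max 0.095 top-surface [0.4925 0.2758 0.0951]
(0.4873, 0.1254, 119, 23, 7.3, 'end+/- bright', 89, 87, (np.float64(198.0), np.float64(210.0)))
t 33.40 now [  0.6243   0.0021   0.1513 -12.5543] w 0.0595 F [ 0.3 -0.2  0. ] q [ 0.15  0.51 -0.27  1.68  0.16  0.97 -1.97]
  travel [0.0,0.5,14.5] turn 0.013
 -> .6237,-.0026,.006,-13.3
```

Capped marker 1 is on its cup floor (top at 0.160). Now the second one.

{"api": "carry_out", "payload": {
  "gripper": [0.4, 0.4, 0.4, 0.4, 0.4],
  "travel": [
    [0, 0.5, 6],
    [0, 0.5, 11],
    [0, 0.5, 13.5],
    [0, 0.5, 14.5],
    [0, 0.5, 14.5]
  ],
  "turn": [0.013, 0.013, 0.013, 0.013, 0.013]
}}

```text
t: 34.02
tcp_pos: [0.6234, -0.0029, 0.0065]
tcp_rot: [0.993, -0.118, -0.0, -0.0]
wrist_force: [-0.9, -0.9, 0.4]
gripper_width: 0.0597
```

{"api": "carry_out", "payload": {
  "gripper": [-1, -1, -1, -1, -1],
  "travel": [
    [0, 0, 0],
    [0, 0, 0],
    [0, 0, 0],
    [0, 0, 0],
    [0, 0, 0]
  ],
  "turn": [0, 0, 0, 0, 0]
}}

```text
t: 34.65
tcp_pos: [0.6238, -0.003, 0.0072]
tcp_rot: [0.993, -0.119, 0.001, -0.0]
wrist_force: [-2.1, -0.7, 7.8]
gripper_width: 0.0181
```

{"api": "carry_out", "payload": {
  "gripper": [-1, -1, -1, -1, -1],
  "travel": [
    [0, 0, -5],
    [0, 0, -10],
    [0, 0, -15],
    [0, 0, -20],
    [0, 0, -20]
  ],
  "turn": [0, 0, 0, 0, 0]
}}

```text
t: 35.28
tcp_pos: [0.625, -0.0029, 0.2108]
tcp_rot: [0.993, -0.119, 0.003, -0.0]
wrist_force: [-0.4, 0.8, -1.5]
gripper_width: 0.0183
```

```bash
python3 m.py t9; python3 foot.py; python3 go.py .576,-.19,.21,103.4 .576,-.195,.14,103.4
```

```text
(0.4871, 0.1252, 120, 23, 7.3, 'end+/- bright', 90, 89, (np.float64(198.0), np.float64(211.0)))
top 0

scene 503
  -0.04 n10 z 0.206..0.218;  -0.03 n16 z 0.204..0.218;  -0.02 n7 z 0.204..0.218;  -0.01 n9 z 0.205..0.237;  0.00 n61 z 0.202..0.256;  0.01 n60 z 0.199..0.258;  0.02 n32 z 0.199..0.221;  0.03 n32 z 0.197..0.221;  0.04 n34 z 0.197..0.221;  0.05 n34 z 0.200..0.221;  0.06 n33 z 0.199..0.220;  0.07 n35 z 0.199..0.221;  0.08 n36 z 0.199..0.222;  0.09 n37 z 0.199..0.221;  0.10 n35 z 0.200..0.220;  0.11 n32 z 0.199..0.220;
t 35.42 now [  0.6228  -0.0031   0.2057 -13.6997] w 0.0180 F [-0.2  1.  -1.4] q [ 0.16  0.45 -0.28  1.64  0.14  1.07 -1.96]
  travel [-0.0,6.4,-0.1] turn -0.681
  travel [-4.1,5.0,-0.1] turn -0.681
  travel [-6.3,1.3,-0.1] turn -0.681
 -> .576,-.19,.21,103.4
  travel [-0.5,-0.1,7.0] turn -0.000
 -> .576,-.195,.14,103.4
```

{"api": "carry_out", "payload": {
  "gripper": [-1, -1, -1, -1, -1],
  "travel": [
    [0, 6.4, 0],
    [0, 6.4, 0],
    [0, 6.4, 0],
    [0, 6.4, 0],
    [0, 6.4, 0]
  ],
  "turn": [-0.17, -0.34, -0.51, -0.681, -0.681]
}}

```text
t: 36.05
tcp_pos: [0.6076, -0.0653, 0.205]
tcp_rot: [0.976, 0.219, -0.001, -0.001]
wrist_force: [0.2, -0.1, -0.6]
gripper_width: 0.0185
```

{"api": "carry_out", "payload": {
  "gripper": [-1, -1, -1, -1, -1],
  "travel": [
    [-4.1, 5, 0],
    [-4.1, 5, 0],
    [-4.1, 5, 0],
    [-4.1, 5, 0],
    [-4.1, 5, 0]
  ],
  "turn": [-0.17, -0.34, -0.51, -0.681, -0.681]
}}

```text
t: 36.67
tcp_pos: [0.5921, -0.1279, 0.2056]
tcp_rot: [0.848, 0.53, -0.0, -0.001]
wrist_force: [-0.1, -0.2, -1.0]
gripper_width: 0.019
```

{"api": "carry_out", "payload": {
  "gripper": [-1, -1, -1, -1, -1],
  "travel": [
    [-6.3, 1.3, 0],
    [-6.3, 1.3, 0],
    [-6.3, 1.3, 0],
    [-6.3, 1.3, 0],
    [-6.3, 1.3, 0]
  ],
  "turn": [-0.17, -0.34, -0.51, -0.681, -0.681]
}}

```text
t: 37.3
tcp_pos: [0.5766, -0.1904, 0.2058]
tcp_rot: [0.623, 0.782, 0.0, -0.0]
wrist_force: [-0.1, 0.6, -0.7]
gripper_width: 0.0183
```

```bash
python3 m.py t10; python3 go.py .576,-.195,.14,103.4
```

```text
(0.4871, 0.1254, 120, 23, 7.3, 'end+/- bright', 65, 64, (np.float64(198.0), np.float64(210.0)))
(0.4765, -0.124, 119, 23, 163.6, 'end+/- bright', 66, 69, (np.float64(299.0), np.float64(215.0)))
t 37.35 now [  0.5767  -0.1903   0.2059 102.8809] w 0.0182 F [-0.1  0.1  0.1] q [ 0.75  0.48 -0.64  1.67  0.32  1.1   0.24]
  travel [-0.4,-0.2,6.6] turn -0.009
 -> .576,-.195,.14,103.4
```

{"api": "carry_out", "payload": {
  "gripper": [-1, -1, -1, -1, -1],
  "travel": [
    [-0.5, -0.2, 3],
    [-0.5, -0.2, 5],
    [-0.5, -0.2, 6.6],
    [-0.5, -0.2, 7.2],
    [-0.5, -0.2, 7.8]
  ],
  "turn": [-0.009, -0.009, -0.009, -0.009, -0.009]
}}

```text
t: 37.98
tcp_pos: [0.5765, -0.1952, 0.1286]
tcp_rot: [0.617, 0.787, 0.0, 0.0]
wrist_force: [-3.5, 3.8, 10.1]
gripper_width: 0.0182
```

{"api": "carry_out", "payload": {
  "gripper": [-1, -1, -1, -1, -1],
  "travel": [
    [0, 0, 0.4],
    [0, 0, 0.8],
    [0, 0, 1.2],
    [0, 0, 1.6],
    [0, 0, 2.0]
  ],
  "turn": [0, 0, 0, 0, 0]
}}

```text
t: 38.6
tcp_pos: [0.577, -0.1957, 0.1096]
tcp_rot: [0.617, 0.787, 0.0, 0.001]
wrist_force: [-2.0, -0.5, 12.8]
gripper_width: 0.0184
```

{"api": "carry_out", "payload": {
  "gripper": [-1, -1, -1, -1, -1],
  "travel": [
    [0, 0, 0.4],
    [0, 0, 0.8],
    [0, 0, 1.2],
    [0, 0, 1.4],
    [0, 0, 1.4]
  ],
  "turn": [0, 0, 0, 0, 0]
}}

```text
t: 39.22
tcp_pos: [0.5769, -0.1945, 0.095]
tcp_rot: [0.616, 0.787, 0.001, 0.0]
wrist_force: [0.5, 6.2, 1.0]
gripper_width: 0.0182
```

```bash
python3 foot.py; python3 go.py .575,-.19,.20,103.4 .488,.136,.20,95.8 .488,.136,.128,95.8 .4765,.253,.128,95.8
```

```text
top 449
  0.00 n23 z 0.106..0.119;  0.01 n69 z 0.083..0.143;  0.02 n54 z 0.080..0.107;  0.03 n53 z 0.068..0.096;  0.04 n52 z 0.054..0.089;  0.05 n48 z 0.051..0.080;  0.06 n48 z 0.043..0.070;  0.07 n47 z 0.033..0.063;  0.08 n41 z 0.036..0.053;  0.09 n14 z 0.038..0.045;
scene 143
  -0.03 n33 z 0.124..0.135;  -0.02 n48 z 0.108..0.144;  -0.01 n15 z 0.116..0.141;  0.00 n14 z 0.115..0.144;  0.01 n5 z 0.104..0.125;  0.04 n3 z 0.056..0.066;  0.05 n7 z 0.049..0.068;  0.06 n7 z 0.037..0.059;  0.07 n7 z 0.030..0.050;  0.08 n3 z 0.035..0.042;
t 39.33 now [  0.5769  -0.1945   0.095  103.8996] w 0.0185 F [1.  6.  1.8] q [ 0.71  0.62 -0.58  1.75  0.42  0.9   0.19]
  travel [0.5,-0.1,-10.5] turn 0.009
 -> .575,-.19,.20,103.4
  travel [16.9,-0.5,-0.0] turn 0.066
  travel [16.8,-1.6,-0.0] turn 0.066
 -> .488,.136,.20,95.8
  travel [0.0,0.0,7.2] turn -0.000
 -> .488,.136,.128,95.8
  travel [11.8,0.0,-0.0] turn -0.000
 -> .4765,.253,.128,95.8
```

Same result as before (about 43°). Next is the push against the holder's end face.

{"api": "carry_out", "payload": {
  "gripper": [-1, -1, -1, -1, -1],
  "travel": [
    [0.5, -0.1, -3],
    [0.5, -0.1, -7],
    [0.5, -0.1, -10.5],
    [0.5, -0.1, -10.5],
    [0.5, -0.1, -10.5]
  ],
  "turn": [0.009, 0.009, 0.009, 0.009, 0.009]
}}

```text
t: 39.95
tcp_pos: [0.5737, -0.1911, 0.199]
tcp_rot: [0.62, 0.784, -0.0, 0.0]
wrist_force: [-0.3, -0.6, -1.5]
gripper_width: 0.0183
```

{"api": "carry_out", "payload": {
  "gripper": [-1, -1, -1, -1, -1],
  "travel": [
    [4, -0.5, 0],
    [9, -0.5, 0],
    [14, -0.5, 0],
    [16.9, -0.5, 0],
    [16.9, -0.5, 0]
  ],
  "turn": [0.066, 0.066, 0.066, 0.066, 0.066]
}}

```text
t: 40.58
tcp_pos: [0.5293, -0.0256, 0.1987]
tcp_rot: [0.644, 0.765, -0.0, -0.001]
wrist_force: [0.0, -0.6, -0.6]
gripper_width: 0.0183
```

{"api": "carry_out", "payload": {
  "gripper": [-1, -1, -1, -1, -1],
  "travel": [
    [4, -1.6, 0],
    [9, -1.6, 0],
    [14, -1.6, 0],
    [16.8, -1.6, 0],
    [16.8, -1.6, 0]
  ],
  "turn": [0.066, 0.066, 0.066, 0.066, 0.066]
}}

```text
t: 41.2
tcp_pos: [0.486, 0.1364, 0.1988]
tcp_rot: [0.67, 0.743, -0.0, -0.001]
wrist_force: [-0.5, -1.0, -0.2]
gripper_width: 0.0185
```

{"api": "carry_out", "payload": {
  "gripper": [-1, -1, -1, -1, -1],
  "travel": [
    [0, 0, 3],
    [0, 0, 6],
    [0, 0, 7.2],
    [0, 0, 7.2],
    [0, 0, 7.2]
  ],
  "turn": [0, 0, 0, 0, 0]
}}

```text
t: 41.82
tcp_pos: [0.4869, 0.1351, 0.1282]
tcp_rot: [0.671, 0.742, 0.0, 0.0]
wrist_force: [0.1, -0.1, -0.4]
gripper_width: 0.0181
```

```bash
python3 go.py .4765,.253,.128,95.8; python3 foot.py
```

```text
t 41.83 now [ 0.4869  0.1351  0.1282 95.7626] w 0.0181 F [ 0.1 -0.1 -0.4] q [ 0.26  0.43 -0.72  1.98  0.37  0.86 -0.55]
  travel [11.8,0.1,0.0] turn -0.001
 -> .4765,.253,.128,95.8
top 0

scene 204
  -0.04 n6 z 0.154..0.161;  -0.03 n40 z 0.012..0.169;  -0.02 n55 z 0.016..0.178;  -0.01 n33 z 0.018..0.174;  0.00 n12 z 0.119..0.177;  0.01 n5 z 0.107..0.177;  0.02 n6 z 0.100..0.112;  0.03 n9 z 0.092..0.114;  0.04 n11 z 0.079..0.110;  0.05 n8 z 0.073..0.102;  0.06 n9 z 0.063..0.091;  0.07 n4 z 0.056..0.080;  0.08 n5 z 0.062..0.078;
```

Push 3 mm further than last time, to take out the remaining tilt, then back off and lift.

{"api": "carry_out", "payload": {
  "gripper": [-1, -1, -1, -1, -1],
  "travel": [
    [3, 0.1, 0],
    [4.5, 0.1, 0],
    [5.5, 0.1, 0],
    [6.5, 0.1, 0],
    [7.5, 0.1, 0]
  ],
  "turn": [0, 0, 0, 0, 0]
}}

```text
t: 42.55
tcp_pos: [0.4804, 0.2083, 0.1278]
tcp_rot: [0.671, 0.741, -0.001, 0.001]
wrist_force: [1.5, -8.8, 3.2]
gripper_width: 0.0181
```

{"api": "carry_out", "payload": {
  "gripper": [-1, -1, -1, -1, -1],
  "travel": [
    [1, 0, 0],
    [2, 0, 0],
    [3, 0, 0],
    [3.9, 0, 0],
    [4.6, 0, 0]
  ],
  "turn": [0, 0, 0, 0, 0]
}}

```text
t: 43.18
tcp_pos: [0.4752, 0.2558, 0.1275]
tcp_rot: [0.671, 0.742, -0.0, 0.0]
wrist_force: [0.2, -4.8, 2.8]
gripper_width: 0.0181
```

{"api": "carry_out", "payload": {
  "gripper": [-1, -1, -1, -1, -1],
  "travel": [
    [-0.5, 0, -0.5],
    [-1, 0, -4],
    [-1, 0, -8],
    [-1, 0, -12.7],
    [-1, 0, -12.7]
  ],
  "turn": [0, 0, 0, 0, 0]
}}

```text
t: 43.8
tcp_pos: [0.4772, 0.2465, 0.2576]
tcp_rot: [0.671, 0.742, 0.003, 0.001]
wrist_force: [1.5, -0.2, -1.8]
gripper_width: 0.0184
```

```bash
python3 go.py .467,.349,.255,95.8; python3 hang.py
```

```text
t 43.80 now [ 0.4772  0.2465  0.2576 95.7834] w 0.0184 F [ 1.5 -0.2 -1.8] q [ 0.13  0.32 -0.8   1.79  0.25  1.14 -0.66]
  travel [10.3,0.0,0.3] turn -0.000
 -> .467,.349,.255,95.8
tcp [0.4772 0.2465 0.2576] n 178
z 0.138 n5 med xy [ 0.0016 -0.0089] zmin 0.1540
z 0.158 n37 med xy [ 0.0063 -0.0091] zmin 0.1576
z 0.178 n35 med xy [ 0.0046 -0.0102] zmin 0.1785
z 0.198 n37 med xy [ 0.0049 -0.0108] zmin 0.1977
z 0.218 n44 med xy [ 0.0068 -0.0122] zmin 0.2181
z 0.238 n20 med xy [ 0.0059 -0.0129] zmin 0.2378
```

{"api": "carry_out", "payload": {
  "gripper": [-1, -1, -1, -1, -1],
  "travel": [
    [2, 0, 0],
    [4, 0, 0],
    [4, 0, 0],
    [4, 0, 0],
    [4, 0, 0]
  ],
  "turn": [0, 0, 0, 0, 0]
}}

```text
t: 44.48
tcp_pos: [0.4722, 0.2848, 0.254]
tcp_rot: [0.671, 0.742, -0.0, -0.0]
wrist_force: [-0.5, -0.5, -0.3]
gripper_width: 0.0186
```

```bash
python3 go.py .473,.286,.125,95.8 .473,.286,.115,95.8
```

```text
t 44.48 now [ 0.4722  0.2848  0.254  95.7391] w 0.0186 F [-0.5 -0.5 -0.3] q [ 0.05  0.36 -0.8   1.75  0.28  1.15 -0.74]
  travel [0.1,0.1,12.9] turn -0.001
 -> .473,.286,.125,95.8
  travel [0.0,0.0,1.0] turn -0.000
 -> .473,.286,.115,95.8
```

{"api": "carry_out", "payload": {
  "gripper": [-1, -1, -1, -1, -1],
  "travel": [
    [0.1, 0.1, 3],
    [0.1, 0.1, 6],
    [0.1, 0.1, 9],
    [0.1, 0.1, 12],
    [0.1, 0.1, 12.9]
  ],
  "turn": [0, 0, 0, 0, 0]
}}

```text
t: 45.1
tcp_pos: [0.4724, 0.2858, 0.1239]
tcp_rot: [0.671, 0.742, -0.001, -0.0]
wrist_force: [0.1, 0.2, -0.5]
gripper_width: 0.0184
```

{"api": "carry_out", "payload": {
  "gripper": [-1, -1, -1, -1, -1],
  "travel": [
    [0, 0, 0.3],
    [0, 0, 0.6],
    [0, 0, 0.8],
    [0, 0, 1],
    [0, 0, 1]
  ],
  "turn": [0, 0, 0, 0, 0]
}}

```text
t: 45.72
tcp_pos: [0.473, 0.2867, 0.1153]
tcp_rot: [0.671, 0.742, 0.0, -0.0]
wrist_force: [-0.5, 0.8, -0.6]
gripper_width: 0.0181
```

```bash
python3 go.py
```

```text
t 45.73 now [ 0.473   0.2867  0.1153 95.7875] w 0.0181 F [-0.5  0.8 -0.6] q [-0.04  0.53 -0.72  1.87  0.44  0.9  -0.87]
```

Almost on the floor, with no contact yet. Lower 1.5 mm, release, and move on towards the uncapped marker at (0.487, 0.125).

{"api": "carry_out", "payload": {
  "gripper": [-1, -1, -1, -0.2, 0.2],
  "travel": [
    [0, 0, 0.1],
    [0, 0, 0.15],
    [0, 0, 0.15],
    [0, 0, 0.15],
    [0, 0, 0.15]
  ],
  "turn": [0, 0, 0, 0, 0]
}}

```text
t: 46.35
tcp_pos: [0.473, 0.2867, 0.1138]
tcp_rot: [0.671, 0.742, 0.0, -0.0]
wrist_force: [0.0, -0.1, 0.3]
gripper_width: 0.0501
```

{"api": "carry_out", "payload": {
  "gripper": [0.2, 0.2, 0.3, 0.4, 0.4],
  "travel": [
    [0, 0, -3],
    [0, 0, -8],
    [0, 0, -13],
    [-4, 0, -13],
    [-8, 0, -13]
  ],
  "turn": [0, 0, 0, 0, 0]
}}

```text
t: 46.98
tcp_pos: [0.4811, 0.2063, 0.2443]
tcp_rot: [0.67, 0.742, 0.0, 0.0]
wrist_force: [0.2, -0.5, -0.1]
gripper_width: 0.0598
```

```bash
python3 m.py t11; python3 go.py .487,.125,.15,7.3 .487,.125,.005,7.3
```

```text
(0.4872, 0.1251, 120, 23, 7.3, 'end+/- bright', 69, 62, (np.float64(198.0), np.float64(211.0)))
(0.4764, -0.124, 119, 23, 163.1, 'end+/- bright', 65, 60, (np.float64(298.0), np.float64(215.0)))
t 47.02 now [ 0.4821  0.2009  0.2437 95.5459] w 0.0596 F [ 4.8 -4.5  2.2] q [ 0.21  0.31 -0.79  1.83  0.25  1.1  -0.58]
  travel [-3.8,-0.1,4.7] turn 0.770
  travel [-2.8,2.6,4.7] turn 0.770
 -> .487,.125,.15,7.3
  travel [0.0,0.0,14.5] turn -0.000
 -> .487,.125,.005,7.3
```

{"api": "carry_out", "payload": {
  "gripper": [0.4, 0.4, 0.4, 0.4, 0.4],
  "travel": [
    [-3.8, -0.1, 4.7],
    [-3.8, -0.1, 4.7],
    [-3.8, -0.1, 4.7],
    [-3.8, -0.1, 4.7],
    [-3.8, -0.1, 4.7]
  ],
  "turn": [0.17, 0.34, 0.51, 0.68, 0.77],
  "force": 40
}}

```text
t: 47.65
tcp_pos: [0.4838, 0.1693, 0.1968]
tcp_rot: [0.901, 0.434, 0.0, 0.0]
wrist_force: [0.1, 0.2, -0.7]
gripper_width: 0.0596
```

{"api": "carry_out", "payload": {
  "gripper": [0.4, 0.4, 0.4, 0.4, 0.4],
  "travel": [
    [-2.8, 2.6, 4.7],
    [-2.8, 2.6, 4.7],
    [-2.8, 2.6, 4.7],
    [-2.8, 2.6, 4.7],
    [-2.8, 2.6, 4.7]
  ],
  "turn": [0.17, 0.34, 0.51, 0.68, 0.77]
}}

```text
t: 48.28
tcp_pos: [0.4868, 0.1312, 0.1498]
tcp_rot: [0.998, 0.064, -0.0, -0.0]
wrist_force: [0.5, -0.7, -0.3]
gripper_width: 0.0597
```

```bash
python3 cups.py; python3 go.py .487,.125,.005,7.3
```

```text
L 245 max 0.163 top-surface [0.4625 0.4117 0.1595]
M 0 max 0.000 top-surface None
R 0 max 0.000 top-surface None
t 48.33 now [0.4869 0.1312 0.1499 7.1064] w 0.0598 F [ 0.7 -0.7 -0.6] q [ 0.05  0.33 -0.44  1.98  0.18  0.87 -1.94]
  travel [-0.1,0.6,14.5] turn -0.003
 -> .487,.125,.005,7.3
```

{"api": "carry_out", "payload": {
  "gripper": [0.4, 0.4, 0.4, 0.4, 0.4],
  "travel": [
    [0, 0.6, 6],
    [0, 0.6, 11],
    [0, 0.6, 13.5],
    [0, 0.6, 14.4],
    [0, 0.6, 14.4]
  ],
  "turn": [0, 0, 0, 0, 0]
}}

```text
t: 48.95
tcp_pos: [0.4878, 0.1253, 0.006]
tcp_rot: [0.998, 0.066, -0.0, -0.0]
wrist_force: [0.0, 0.6, 0.9]
gripper_width: 0.06
```

{"api": "carry_out", "payload": {
  "gripper": [-1, -1, -1, -1, -1],
  "travel": [
    [0, 0, 0],
    [0, 0, 0],
    [0, 0, 0],
    [0, 0, 0],
    [0, 0, 0]
  ],
  "turn": [0, 0, 0, 0, 0]
}}

```text
t: 49.58
tcp_pos: [0.4882, 0.1252, 0.0068]
tcp_rot: [0.998, 0.066, 0.001, 0.0]
wrist_force: [-2.0, -1.9, 12.2]
gripper_width: 0.021
```

{"api": "carry_out", "payload": {
  "gripper": [-1, -1, -1, -1, -1],
  "travel": [
    [0, 0, -5],
    [0, 0, -11],
    [0, 0, -17],
    [0, 0, -22],
    [0, 0, -22]
  ],
  "turn": [0, 0, 0, 0, 0]
}}

```text
t: 50.2
tcp_pos: [0.4892, 0.1255, 0.2299]
tcp_rot: [0.998, 0.066, 0.003, -0.0]
wrist_force: [-0.2, 0.3, -1.5]
gripper_width: 0.0213
```

```bash
python3 go.py .537,-.335,.22,13.4 .537,-.335,.14,13.4
```

```text
t 50.20 now [0.4892 0.1255 0.2299 7.5443] w 0.0213 F [-0.2  0.3 -1.5] q [ 0.11  0.23 -0.48  1.9   0.13  1.03 -1.87]
  travel [-0.7,23.1,0.5] turn -0.051
  travel [-1.8,23.1,0.5] turn -0.051
 -> .537,-.335,.22,13.4
  travel [0.0,0.0,8.0] turn -0.000
 -> .537,-.335,.14,13.4
```

{"api": "carry_out", "payload": {
  "gripper": [-1, -1, -1, -1, -1],
  "travel": [
    [-0.7, 23.1, 0],
    [-0.7, 23.1, 0],
    [-0.7, 23.1, 0],
    [-0.7, 23.1, 0],
    [-0.7, 23.1, 0]
  ],
  "turn": [-0.051, -0.051, -0.051, -0.051, -0.051]
}}

```text
t: 50.82
tcp_pos: [0.5105, -0.1082, 0.225]
tcp_rot: [0.996, 0.089, -0.001, 0.0]
wrist_force: [-0.6, 1.3, -0.0]
gripper_width: 0.0208
```

{"api": "carry_out", "payload": {
  "gripper": [-1, -1, -1, -1, -1],
  "travel": [
    [-1.8, 23.1, 0],
    [-1.8, 23.1, 0],
    [-1.8, 23.1, 0],
    [-1.8, 23.1, 0],
    [-1.8, 23.1, 0]
  ],
  "turn": [-0.051, -0.051, -0.051, -0.051, -0.051]
}}

```text
t: 51.45
tcp_pos: [0.5346, -0.3376, 0.2246]
tcp_rot: [0.993, 0.115, -0.001, -0.0]
wrist_force: [0.1, 0.8, -0.2]
gripper_width: 0.0211
```

```bash
cat > box.py <<'E'
from h import *
import sys
p,d,P=look("scene"); hs=cv2.cvtColor(p,cv2.COLOR_RGB2HSV)
a=np.radians(13.4); c=np.array([.5375,-.3367]); Rm=np.array([[np.cos(a),-np.sin(a)],[np.sin(a),np.cos(a)]])
L=(P[:,:,:2]-c)@Rm; k=(abs(L)<.093).all(2)&(P[:,:,2]>.012)&(hs[:,:,1]<90)
n,l,s,ce=cv2.connectedComponentsWithStats(k.astype(np.uint8))
for i in range(1,n):
    if s[i,4]>25: q=P[l==i]; print("in box n%d z %.3f..%.3f"%(len(q),q[:,2].min(),q[:,2].max()),np.median(q,0))
E
python3 box.py; python3 cups.py; python3 go.py .537,-.335,.15,13.4
```

```text
in box n70 z 0.595..0.628 [ 0.5069 -0.2791  0.6059]
in box n3067 z 0.120..0.594 [ 0.5529 -0.3553  0.3509]
in box n1098 z 0.480..0.581 [ 0.5299 -0.4004  0.5397]
in box n512 z 0.023..0.101 [ 0.5271 -0.3021  0.0551]
L 243 max 0.163 top-surface [0.4625 0.4125 0.1596]
M 0 max 0.000 top-surface None
R 176 max 0.163 top-surface [0.4667 0.2886 0.1603]
t 51.55 now [ 0.5356 -0.3339  0.2251 13.4428] w 0.0209 F [-0.5  0.6 -0.7] q [ 0.68  0.45 -0.23  1.6   0.11  1.11 -0.91]
  travel [0.1,0.1,7.5] turn 0.001
 -> .537,-.335,.15,13.4
```

{"api": "carry_out", "payload": {
  "gripper": [-1, -1, -1, -1, 0.1],
  "travel": [
    [0, 3, 2],
    [0, 3, 5],
    [0, 3, 7.5],
    [0, 3, 7.5],
    [0, 3, 7.5]
  ],
  "turn": [0, 0, 0, 0, 0]
}}

```text
t: 52.18
tcp_pos: [0.5431, -0.3636, 0.1521]
tcp_rot: [0.993, 0.117, 0.001, 0.0]
wrist_force: [0.6, 0.3, 0.5]
gripper_width: 0.0378
```

{"api": "carry_out", "payload": {
  "gripper": [0.1, 0.1, 0.3, 0.4, 0.4],
  "travel": [
    [0, 0, 0],
    [0, 0, 0],
    [0, 0, -4],
    [0, 0, -9],
    [0, -10, -9]
  ],
  "turn": [0, 0, 0, 0, 0]
}}

```text
t: 52.8
tcp_pos: [0.5291, -0.3069, 0.2446]
tcp_rot: [0.993, 0.114, 0.003, 0.002]
wrist_force: [0.4, 2.4, -1.1]
gripper_width: 0.0596
```

```bash
python3 box.py; python3 m.py t13; python3 go.py .476,-.124,.15,-16.7 .476,-.124,.005,-16.7
```

```text
in box n2854 z 0.248..0.623 [ 0.5457 -0.334   0.3804]
in box n1213 z 0.499..0.600 [ 0.522  -0.3676  0.5584]
in box n743 z 0.020..0.102 [ 0.5289 -0.321   0.0572]
(0.4765, -0.1238, 119, 23, 163.3, 'end+/- bright', 58, 61, (np.float64(298.0), np.float64(215.0)))
t 52.90 now [ 0.528  -0.2979  0.2421 13.7099] w 0.0601 F [ 1.2 -1.  -1. ] q [ 0.66  0.39 -0.25  1.64  0.1   1.12 -0.95]
  travel [-0.9,-18.1,9.2] turn 0.531
 -> .476,-.124,.15,-16.7
  travel [0.0,-0.0,14.5] turn -0.000
 -> .476,-.124,.005,-16.7
```

{"api": "carry_out", "payload": {
  "gripper": [0.4, 0.4, 0.4, 0.4, 0.4],
  "travel": [
    [0, -5, 0],
    [-0.9, -10, 2],
    [-0.9, -15, 5],
    [-0.9, -18.1, 8],
    [-0.9, -18.1, 9.2]
  ],
  "turn": [0.1, 0.2, 0.35, 0.5, 0.531]
}}

```text
t: 53.52
tcp_pos: [0.4764, -0.1274, 0.1479]
tcp_rot: [0.989, -0.148, -0.001, -0.0]
wrist_force: [-0.3, -0.5, -0.0]
gripper_width: 0.0599
```

```bash
python3 go.py .476,-.124,.005,-16.7
```

```text
t 53.52 now [  0.4764  -0.1274   0.1479 -16.9708] w 0.0599 F [-0.3 -0.5 -0. ] q [ 0.4   0.3  -0.24  2.01  0.09  0.85 -1.75]
  travel [-0.1,-0.3,14.3] turn -0.005
 -> .476,-.124,.005,-16.7
```

{"api": "carry_out", "payload": {
  "gripper": [0.4, 0.4, 0.4, 0.4, 0.4],
  "travel": [
    [0, -0.2, 6],
    [0, -0.2, 11],
    [0, -0.2, 13.5],
    [0, -0.2, 14.2],
    [0, -0.2, 14.2]
  ],
  "turn": [0, 0, 0, 0, 0]
}}

```text
t: 54.15
tcp_pos: [0.4782, -0.1282, 0.0073]
tcp_rot: [0.989, -0.148, 0.0, 0.0]
wrist_force: [0.0, -0.8, 0.8]
gripper_width: 0.0599
```

{"api": "carry_out", "payload": {
  "gripper": [-1, -1, -1, -1, -1],
  "travel": [
    [0, 0, 0],
    [0, 0, 0],
    [0, 0, 0],
    [0, 0, 0],
    [0, 0, 0]
  ],
  "turn": [0, 0, 0, 0, 0]
}}

```text
t: 54.78
tcp_pos: [0.4783, -0.1279, 0.0078]
tcp_rot: [0.989, -0.148, 0.001, 0.0]
wrist_force: [-3.0, 0.1, 12.5]
gripper_width: 0.0207
```

{"api": "carry_out", "payload": {
  "gripper": [-1, -1, -1, -1, -1],
  "travel": [
    [0, 0, -5],
    [0, 0, -11],
    [0, 0, -17],
    [0, 0, -23],
    [0, 0, -23]
  ],
  "turn": [0, 0, 0, 0, 0]
}}

```text
t: 55.4
tcp_pos: [0.4796, -0.1281, 0.2416]
tcp_rot: [0.989, -0.148, 0.004, 0.001]
wrist_force: [-0.2, -0.1, -1.9]
gripper_width: 0.0209
```

```bash
python3 go.py .543,-.363,.23,13.4 ; python3 m.py t14
```

```text
t 55.40 now [  0.4796  -0.1281   0.2416 -17.0287] w 0.0209 F [-0.2 -0.1 -1.9] q [ 0.43  0.18 -0.26  1.91  0.06  1.05 -1.72]
  travel [12.9,20.6,1.2] turn -0.531
 -> .543,-.363,.23,13.4
```

{"api": "carry_out", "payload": {
  "gripper": [-1, -1, -1, -1, -1],
  "travel": [
    [3, 5, 0],
    [6.5, 10, 0.5],
    [10, 15, 0.5],
    [12.9, 20.6, 0.5],
    [12.9, 20.6, 0.5]
  ],
  "turn": [-0.13, -0.26, -0.39, -0.531, -0.531]
}}

```text
t: 56.08
tcp_pos: [0.539, -0.3671, 0.2291]
tcp_rot: [0.993, 0.115, -0.001, -0.0]
wrist_force: [-0.6, 0.1, -0.4]
gripper_width: 0.0209
```

{"api": "carry_out", "payload": {
  "gripper": [-1, -1, -1, -1, 0.1],
  "travel": [
    [0, 0, 2],
    [0, 0, 5],
    [0, 0, 8],
    [0, 0, 8],
    [0, 0, 8]
  ],
  "turn": [0, 0, 0, 0, 0]
}}

```text
t: 56.7
tcp_pos: [0.5411, -0.3618, 0.1524]
tcp_rot: [0.993, 0.117, 0.0, 0.0]
wrist_force: [0.6, -0.3, 0.8]
gripper_width: 0.038
```

{"api": "carry_out", "payload": {
  "gripper": [0.1, 0.1, 0.3, 0.4, 0.4],
  "travel": [
    [0, 0, 0],
    [0, 0, 0],
    [0, 0, -4],
    [0, 0, -10],
    [-5, 0, -12]
  ],
  "turn": [0, 0, 0, 0, 0]
}}

```text
t: 57.32
tcp_pos: [0.4949, -0.373, 0.2754]
tcp_rot: [0.993, 0.119, 0.002, 0.001]
wrist_force: [-0.9, -1.0, 0.1]
gripper_width: 0.0596
```

{"api": "carry_out", "payload": {
  "gripper": [0.4, 0.4, 0.4, 0.4, 0.4],
  "travel": [
    [-6, 0, 0],
    [-12, 0, 0],
    [-17, 3, 0],
    [-21, 6, 0],
    [-21, 6, 0]
  ],
  "turn": [0, 0, 0, 0, 0]
}}

```text
t: 57.95
tcp_pos: [0.2984, -0.4838, 0.2721]
tcp_rot: [0.994, 0.114, -0.0, 0.001]
wrist_force: [0.3, 0.7, -0.3]
gripper_width: 0.0599
```

```bash
python3 go.py; python3 box.py; python3 cups.py; python3 m.py t15; python3 -c "
import cv2
a=cv2.imread('pics/t15.png');cv2.imwrite('pics/t15b.png',cv2.resize(a,(800,600),interpolation=cv2.INTER_CUBIC))"
```

```text
t 57.95 now [ 0.2984 -0.4838  0.2721 13.0602] w 0.0599 F [ 0.3  0.7 -0.3] q [ 1.06  0.28 -0.12  1.71  0.04  1.15 -0.41]
in box n749 z 0.013..0.101 [ 0.533  -0.331   0.0612]
L 241 max 0.163 top-surface [0.4624 0.4122 0.1597]
M 0 max 0.000 top-surface None
R 180 max 0.163 top-surface [0.473  0.2869 0.1599]
```

View pics/t15b.png

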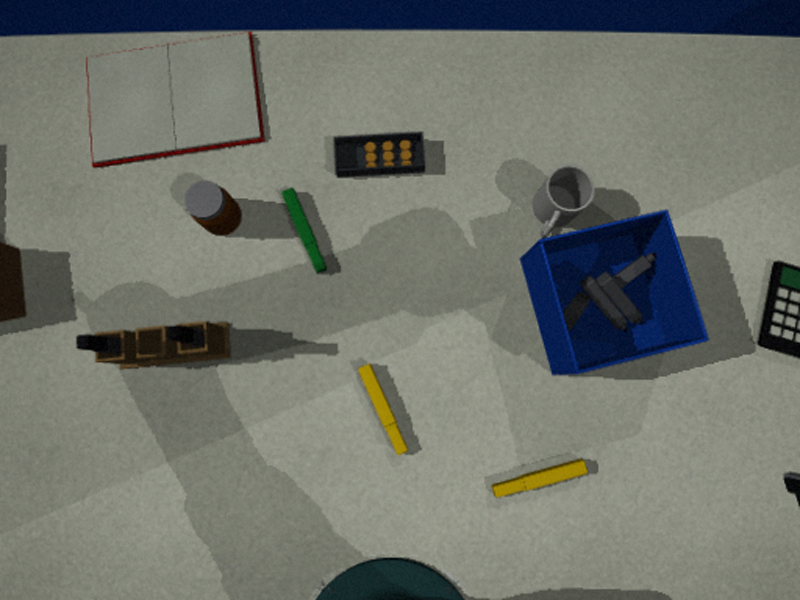

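The final view shows two black caps standing in the left (95,343) and right (187,334) cups, with the middle cup empty. Four grey markers lie in the waste box around (610,290). The mug, jar and tray haven't moved, and no grey markers are left on the table.

```bash
python3 -c "
from plant import ctrl
print(ctrl.job_done())"
```

```text
the job is handed in; nothing more can be done
None
```

The job is done and handed in at about 58 s of the 210 s allowed; the hand-in reports no verdict.

- **Capped markers (two present):** both stand cap up, one in the left cup and one in the right. I gripped each by the cap and tipped it up against the waste-box rim. Then I pushed it upright against the end of the holder and lowered it into its cup.
- **Uncapped markers (four present):** the two left standing in the holder and the two on the table are all in the waste box.

**Last checks:**
- **Cups:** both cap tops measure 0.160 m, which is 150 mm above the 10 mm cup floor, so both markers are right down. The middle cup is empty.
- **Waste box:** four markers show inside it in the last picture, all below the rim (highest point 0.101 m).
- **Table:** no grey markers remain. The mug, jar and coin tray, and the green and yellow markers, look to be where they started.
- **Force:** setting down the first capped marker pressed it onto the cup floor, with 34.7 N at the wrist. That was the highest reading of the run, under the limits.

No check failed or disagreed at the end. I saw no marker knocked aside and no slackened grip.

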